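# Change the sanding rings on the bench spindle sander

## Robot

A 6-joint arm with a two-finger parallel gripper is mounted at the origin on the work surface. World frame = base frame: x ahead of the robot, y to its left, z up, the work surface at z = 0. Lengths are in m, angles in rad, forces in N, time in s.
With the tool pointing down it reaches from about 0.35 to 0.85 m from the base axis. Payload 8.1 kg.
Tool frame: the origin (TCP) lies between the finger pads; the fingertips stand 25 mm ahead of it and the grasp point (between the pads) lies 6 mm ahead of it; z points along the fingers, y is the line along which they close (so a half turn about z gives the same grasp; the last joint's range is limited). The gripper opens to 93 mm and grips with 3 to 60 N. Pads are 15 mm wide; open, the fingers measure 128 mm over their backs; the gripper's body (75 mm by 188 mm) begins 65 mm behind the grasp point.
Start: joints at [1.16, 0.13, 1.488, -0, 1.523, -0.085], TCP at [0.192, 0.568, 0.244] pointing down, gripper open.
Joint ranges: [-2.96, 2.96], [-0.89, 2.26], [0.02, 2.5], [-1.34, 4.48], [0, 2.73], [-2.66, 2.66]. Speed limits (rad/s): [2.39, 2.39, 2.79, 3.14, 3.14, 3.14].

## Interface

Orientations are given as a rotation vector (axis times angle).
In Python, from plant import robot gives the robot as it stands.
- The arm moves only by the tool arm_command, never from a script. Its argument "increments" is text: rows parted by semicolons, each of 5 numbers parted by spaces: the closure, from 0 (fully open) to 1 (shut), then the shift along the tool's x, y, z in mm, then the turn about the tool's z in rad. A call has 1 to 5 rows; each row is the pose to reach, as a shift and turn from the pose commanded when the call began, along the tool's axes at that moment; what a row does not reach only later rows make up. A row lasts 1/10 s, in which the tool goes at most 50 mm and 8.59 degrees, less where a joint would pass 70% of its speed; a pose out of reach is approached as far as the arm can. A call with a gripper value outside its range is refused whole. The fingers move at their own pace and stop on an object; "grip_force" is the grip in N (left out, the last holds). Time passes only in rows, so rows that repeat a pose let the fingers close. It gives the time, the measured TCP pose, the force, the opening and the grip force at its end, in the units of the state.
- robot.read_state(): the state, without advancing time (a new reading comes with each control period).
- robot.read_camera(name): name is "scene" or "top" or "wrist"; returns the picture (420x560x3 uint8, blue, green, red); there is no depth.
- robot.camera_model(name): a dict with "fx", "fy", "cx", "cy" (pixels), "eye" and "rotation" of the camera in the world. Camera axes: x right, y down, z forward; pixel columns grow to the right and rows downward; lengths in m; the calibration is good to about 2 mm. A picture is of the moment at which its call begins: read the wrist's pose just before it. camera_model takes no time and is no camera call; for the wrist camera it gives the pose at the moment of the call.
- robot.close_job(): hands the job in; it is judged then, once.
The state is a dict: "t": time; "q": joint angles; "dq": joint speeds; "joint_torque": joint torques, N m; "tool_pos": TCP position; "orientation": TCP orientation; "force": force on the tool from outside, world axes, zero at the start; "wrist_torque": the same for the moment, N m; "opening": finger opening in m; "gripper_force": force on a finger pad.
Only numpy, scipy, OpenCV 4.12 (cv2) and the standard library are available. Lean on these libraries where they do the work, as an engineer would, in place of code of your own. Each camera call takes 0.05 s, during which the arm holds its last target. There are 200 camera calls.

## Task

Turn the sander's spindle until the notch in its flange faces the lock bolt and slide the bolt's red grip in to its end stop; take off the brass collar and the worn black ring, and put the worn ring in the orange bin. With the spindle still locked, thread every new sanding ring lying on the bench (two or three of them) down the spindle, fully home and flat, coarse at the bottom to extra-fine at the top (brown, maroon, blue, light grey), and the brass collar last on top. Finally slide the red grip fully back out to its stop to free the spindle, and slide the dust gate's yellow grip fully open to its stop (the gate may be done at any time), leaving the other things on the bench where they are.

Things in the scene. Friction and masses are not known exactly. Their poses are not given: they have to be found in the camera images.
- sander: bench spindle sander, fixed, turned a little; origin on the spindle axis at bench level, z up. In its frame: dark iron table plate 12 thick, x -130..130, y -195..135; upright steel spindle at the origin; lock bolt and guide on the -y side; dust hood, duct and gate on the +y side; small switch box (not used) x -173..-127, y 52..128, 49 high. Nothing tall within 70 of the axis
- seat (a point): centre of the spindle flange's upper face, 26 above bench, x and y axes as the sander's: the lowest ring lies flush on it. Above it a shank of diameter 20 up to 57 above this point (the top 5 tapered to 15), then the flat tang up to 71 above this point
- spindle (a joint): turn of the spindle about its upright axis, counter-clockwise from above positive; 0 = notch faces the lock bolt (sander's -y side), limits -3 and 3. Friction 0.08 Nm, stays where left; held while the bolt is home. Its flange is a steel disc of radius 42, rim top 24 above bench, with one V notch, 17 wide at the mouth, between two red bars
- notch (a point): middle of the notch in the flange rim, 40 from the spindle axis, 20 above bench; turns with the spindle
- tang (a point): centre of the flat tang on top of the spindle by which it is turned: 8 thick, 15.5 wide, 14 tall (83 to 97 above bench), the wide side runs along the line from axis to notch, so fingers grip it across that line; on the spindle axis, 90 above bench
- lock (a joint): travel of the lock bolt along the sander's +y, to the spindle: 0 = drawn back at its stop, 0.036 = home at its end stop, its round nose (diameter 7) in the notch. Friction 2.5 N, stays where left. Unless the notch faces it within about 0.1 rad (the V draws in a little more) the nose meets the rim at about 0.024. Starts drawn back
- lock_grip (a point): top centre of the bolt's upright red grip: 22 (sander x) by 20 (sander y), 58 tall, top 89 above bench; moves with the bolt, 154 from the spindle axis drawn back, 118 home. The steel guide under it is up to 36 high
- hood (a point): middle of the top of the grey dust hood, open towards the spindle: 154 wide (sander x), sander y 92 to 144, top 114 above bench. From it a grey duct (diameter 66, axis 70 above bench) runs on along +y to an elbow at y 292, through the gate's aluminium frame: sander x -55..55, y 208..232, top 125 above bench
- gate (a joint): travel of the dust gate's blade (m) along the sander's -x: 0 = shut, 0.060 = fully open at its end stop. Slides with 2.5 N friction, stays where left. It starts shut or nearly
- gate_grip (a point): top centre of the blade's upright yellow grip: 18 (sander x) by 22 (sander y), 90 tall, top 130 above bench; 94 on the -x side of the duct axis when shut, 154 when open; moves with the blade
- coarse: coarse sanding ring, brown: flat ring, outside diameter 60, bore 24, thickness 14, about 60 g, flat on the bench at the start; alike either way up; origin at its centre, half its thickness above what it lies on, z its axis. May be absent
- medium: medium sanding ring, maroon: flat ring, outside diameter 60, bore 24, thickness 14, about 60 g, flat on the bench at the start; alike either way up; origin at its centre, half its thickness above what it lies on, z its axis. May be absent
- fine: fine sanding ring, blue: flat ring, outside diameter 60, bore 24, thickness 14, about 60 g, flat on the bench at the start; alike either way up; origin at its centre, half its thickness above what it lies on, z its axis. May be absent
- extra_fine: extra-fine sanding ring, light grey: flat ring, outside diameter 60, bore 24, thickness 14, about 60 g, flat on the bench at the start; alike either way up; origin at its centre, half its thickness above what it lies on, z its axis. May be absent
- collar: brass clamp collar: flat ring, outside diameter 50, bore 24, thickness 12, about 110 g, alike either way up; origin at its centre, z its axis. At the start it is on the spindle, on top of the worn ring
- worn: worn-out sanding ring, black: outside diameter 60, bore 24, thickness 14, about 50 g; origin at its centre, z its axis. At the start it is on the spindle, flush on the flange, under the collar
- bin: orange waste bin for worn rings, fixed, open on top: 120 x 120 outside, 40 high, wall 4, floor 4 thick; origin centre of underside
- plaque: bystander: burned wooden plaque 130 x 170 x 12, origin centre of underside
- tape: bystander: cream roll of masking tape lying flat, outside diameter 100, bore 76, 25 high, origin on its axis at the underside
- cork_block: bystander: cork sanding block 110 (x) x 60 (y) x 35 high, origin centre of underside
- flask: bystander: red flask with black cap, diameter 72, 220 tall, origin centre of underside
Mind the look-alikes: they are no part of the job. What is meant by the collar is not pink, and is the smaller of those in its own colour. There is more than one size of the bin; the one meant has the size given above.

How it is judged:
By the outcome, as a careful person would: the job done as asked, in the order asked, and still so for the second after the job is handed in, with the robot touching nothing.
Of coarse, medium, fine, extra_fine only 2 to 3 are there at a start; the rules pass over those that are not, and their reading is None.
At some moment in a run one of coarse, medium, fine, extra_fine, collar may be knocked a few centimetres aside while the robot is not near it.
Once in a run the grip may slacken for a moment while it holds something.
It also fails if it takes over 208 s, if anything falls off the work surface, if the arm or the gripper's body presses on something with over 40 N, if the wrist force passes 120 N, or if a joint passes its speed limit or range.

## Working session

There is one attempt and no reset: what is moved stays moved. The work goes in short steps, Python scripts to look and compute and a tool call to move; the robot and the scene stay as the last step left them, time stands still between calls to the robot, and variables do not carry over. Pictures are saved under pics/ and viewed, at most 14 in all, crops included, and the job is handed in when it is done.

Besides the shell and the picture viewer there is one more tool, called after "Request:" as name(argument=value, ...) on one line, values as JSON. arm_command: Moves the arm, as the interface text tells. Its arguments: {"type":"object","properties":{"increments":{"type":"string"},"grip_force":{"type":"number"}},"required":["increments"]}

```bash
ls; mkdir -p pics; python3 - <<'E'
from plant import robot
import cv2
for n in ("scene","top"):
    im=robot.read_camera(n); cv2.imwrite(f"pics/{n}0.png",im); m=robot.camera_model(n); print(n,m)
print(robot.read_state())
E
```

```text
pics
scene {'fx': 437.2631016073933, 'fy': 437.2631016073933, 'cx': 279.6912997316151, 'cy': 215.47525004917557, 'eye': array([ 1.30991217, -0.00762846,  1.07990411]), 'rotation': array([-1.76397154, -1.92613627,  0.6963337 ])}
top {'fx': 412.70113542184293, 'fy': 412.70113542184293, 'cx': 279.27542408584947, 'cy': 208.45041181805774, 'eye': array([ 0.34392376, -0.07275389,  1.04671819]), 'rotation': array([-2.13036812,  2.15772023, -0.22548664])}
{'t': 0.1, 'q': array([ 1.15956909e+00,  1.31075549e-01,  1.48916946e+00, -1.13962334e-05,
        1.52302595e+00, -8.54013170e-02]), 'dq': array([-2.19462797e-04, -3.44852628e-03, -3.21593281e-03, -3.30261478e-04,
       -1.14926791e-03, -1.22825879e-06]), 'joint_torque': array([ 1.80401224e-03, -5.61340570e+01, -4.93096519e+01,  7.71089201e-02,
        2.91980035e-02, -6.60604746e-05]), 'tool_pos': array([0.19184513, 0.56799487, 0.24269886]), 'orientation': array([-5.09479081e-01, -3.09959783e+00,  2.55948988e-03]), 'force': array([0.84035328, 0.0388924 , 0.45062692]), 'wrist_torque': array([-0.06963569,  0.02982133,  0.02507434]), 'gripper_force': 0.0, 'opening': 0.09270320770674224}
```

View pics/scene0.png

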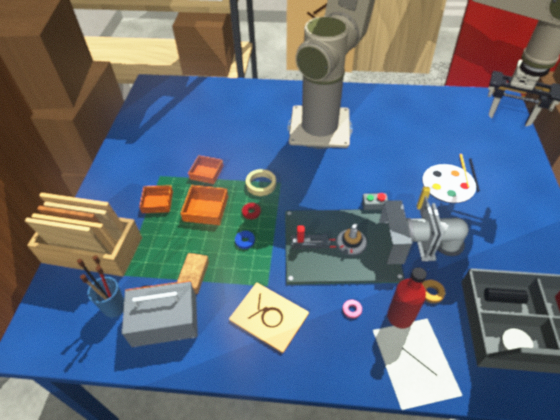

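View pics/top0.png

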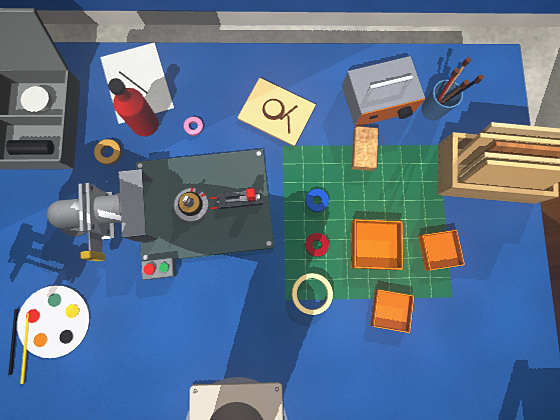

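```bash
cat > h.py <<'E'
import numpy as np, cv2
from scipy.spatial.transform import Rotation as R
from plant import robot
def ray(m,u,v):
    d=R.from_rotvec(m["rotation"]).apply([(u-m["cx"])/m["fx"],(v-m["cy"])/m["fy"],1.0]); return np.array(m["eye"]),d
def pt(m,u,v,z):
    e,d=ray(m,u,v); return e+d*(z-e[2])/d[2]
def pix(m,p):
    c=R.from_rotvec(m["rotation"]).inv().apply(np.array(p)-m["eye"]); return c[:2]/c[2]*m["fx"]+[m["cx"],m["cy"]]
def tri(m1,a,m2,b):
    e1,d1=ray(m1,*a); e2,d2=ray(m2,*b)
    s=np.linalg.lstsq(np.c_[d1,-d2],e2-e1,rcond=None)[0]; return (e1+s[0]*d1+e2+s[1]*d2)/2, np.linalg.norm(e1+s[0]*d1-e2-s[1]*d2)
def blobs(im,lo,hi,amin=15):
    hsv=cv2.cvtColor(im,cv2.COLOR_BGR2HSV)
    if lo[0]>hi[0]: mk=cv2.inRange(hsv,lo,(180,)+tuple(hi[1:]))|cv2.inRange(hsv,(0,)+tuple(lo[1:]),hi)
    else: mk=cv2.inRange(hsv,lo,hi)
    n,l,s,c=cv2.connectedComponentsWithStats(mk)
    return [(c[i].round(1).tolist(),s[i].tolist()) for i in range(1,n) if s[i][4]>=amin], mk
def tool(st,p):
    "vector from TCP to world p in tool axes, mm"
    return (R.from_rotvec(st["orientation"]).inv().apply(np.array(p)-st["tool_pos"])*1000).round(1)
E
python3 - <<'E'
import cv2,numpy as np
t=cv2.imread("pics/top0.png"); s=cv2.imread("pics/scene0.png")
a=cv2.resize(t[130:290,40:290],None,fx=3,fy=3,interpolation=cv2.INTER_CUBIC);cv2.imwrite("pics/c1.png",a)
b=cv2.resize(t[140:320,280:470],None,fx=2,fy=2,interpolation=cv2.INTER_CUBIC)
c=cv2.resize(s[160:330,270:480],None,fx=2,fy=2,interpolation=cv2.INTER_CUBIC)
o=np.zeros((360,800,3),np.uint8);o[:360,:380]=b;o[:340,380:800]=c;cv2.imwrite("pics/c2.png",o)
E
```

```text
(no output)
```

View pics/c1.png

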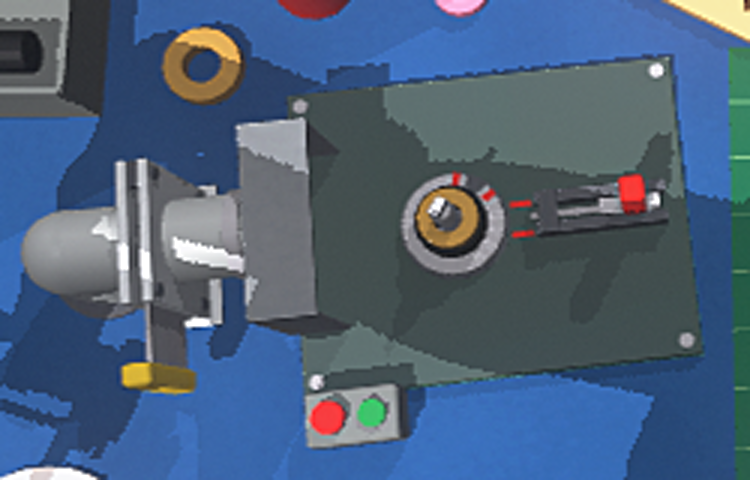

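View pics/c2.png

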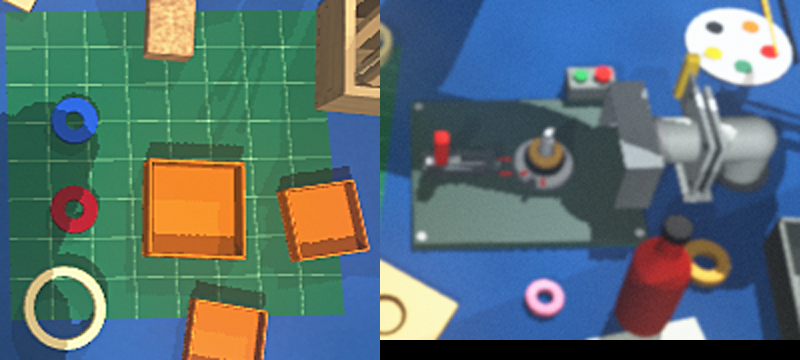

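```bash
python3 - <<'E'
from h import *
t=cv2.imread("pics/top0.png"); s=cv2.imread("pics/scene0.png")
mt=robot.camera_model("top"); ms=robot.camera_model("scene")
c=lambda u,v:(40+u/3-.33,130+v/3-.33)
C1=pt(mt,*c(671,56),.012); C2=pt(mt,*c(703,354),.012); C3=pt(mt,*c(289,97),.012)
print(C1,C2,C3)
d=C1-C2; print("len",np.linalg.norm(d),"yaw",np.arctan2(d[1],d[0])); d=C3-C1; print(np.linalg.norm(d),np.arctan2(-d[0],d[1]))
for nm,im,m in(("top",t,mt),("scene",s,ms)):
    for col,lo,hi in(("red",(170,120,60),(6,255,255)),("blue",(105,150,120),(118,255,255)),("yel",(18,150,100),(32,255,255)),("orange",(5,180,150),(17,255,255))):
        b,_=blobs(im,lo,hi,20 if col=="red" else 60); print(nm,col,[(x[0],x[1]) for x in b if x[1][4]<6000])
E
```

```text
[ 0.68812906 -0.0696742   0.012     ] [ 0.42855049 -0.09408273  0.012     ] [0.65310103 0.25774209 0.012     ]
len 0.2607236357017064 yaw 0.0937557115526262
0.32928466912028787 0.10657778538282502
top red [([445.1, 88.3], [438, 77, 16, 25, 74]), ([133.9, 112.2], [113, 88, 45, 48, 1132]), ([274.9, 107.0], [263, 99, 21, 18, 53]), ([288.3, 111.8], [280, 106, 17, 13, 20]), ([250.3, 194.0], [246, 188, 9, 14, 105]), ([316.7, 244.2], [305, 233, 24, 24, 365]), ([148.6, 268.8], [143, 264, 12, 11, 103]), ([33.1, 315.4], [27, 309, 13, 14, 124]), ([407.9, 319.3], [406, 310, 4, 19, 35])]
top blue [([322.7, 5.3], [74, 0, 481, 13, 5423]), ([475.7, 121.8], [442, 107, 69, 33, 565]), ([316.9, 199.4], [306, 189, 23, 22, 337]), ([49.6, 230.7], [43, 223, 14, 19, 84]), ([29.8, 232.3], [20, 225, 20, 15, 93]), ([80.3, 239.6], [72, 233, 16, 14, 133]), ([36.5, 245.3], [31, 241, 13, 9, 76]), ([45.5, 261.6], [26, 255, 38, 14, 183]), ([310.6, 303.4], [299, 300, 22, 9, 133]), ([519.5, 411.7], [514, 400, 10, 20, 108])]
top yel [([110.2, 143.6], [99, 140, 21, 11, 108]), ([189.3, 202.1], [179, 193, 20, 19, 171]), ([
[... 453 characters left out ...]
4], [461, 183, 7, 6, 31]), ([381.1, 196.6], [378, 193, 8, 8, 51]), ([250.7, 210.5], [242, 203, 18, 16, 210]), ([300.3, 233.0], [297, 225, 8, 18, 124]), ([104.9, 284.3], [100, 272, 11, 25, 61]), ([406.7, 302.4], [389, 279, 38, 49, 1225]), ([558.0, 299.0], [556, 292, 4, 17, 43])]
scene blue [([436.8, 201.4], [429, 196, 20, 11, 80]), ([475.9, 227.4], [470, 224, 13, 8, 75]), ([244.0, 239.3], [235, 231, 19, 18, 235]), ([137.2, 282.2], [116, 277, 60, 20, 402]), ([449.7, 356.4], [405, 302, 67, 114, 2781])]
scene yel [([423.5, 195.6], [418, 188, 11, 20, 72]), ([434.5, 291.6], [424, 281, 19, 21, 125])]
scene orange [([157.4, 198.2], [141, 186, 30, 23, 482]), ([202.2, 208.0], [181, 186, 45, 38, 940])]
```

```bash
python3 - <<'E'
from h import *
mt=robot.camera_model("top"); ms=robot.camera_model("scene"); mw=robot.camera_model("wrist")
st=robot.read_state()
c=lambda u,v:(40+u/3-.33,130+v/3-.33)
C1=pt(mt,*c(671,56),.012); C2=pt(mt,*c(703,354),.012)
y=.102; M=R.from_euler("z",y)
print("O",C1-M.apply([.13,-.195,.012]),C2-M.apply([-.13,-.195,.012]))
print("tang tri",tri(mt,c(438,209),ms,(270+548/2,160+135/2)), "flange c",pt(mt,*c(453,222),.024))
print("bars",pt(mt,*c(456,178),.024),pt(mt,*c(489,194),.024))
print("lockgrip top",pt(mt,*c(630,188),.089),"gate grip",pt(mt,*c(150,375),.130))
print("maroon",pt(mt,316.7,244.7,.010),"blue",pt(mt,317,199.5,.010),"bin",pt(mt,377.5,244.5,.03))
print("scene: maroon",pt(ms,250.7,210.7,.010),"blue",pt(ms,244,239.6,.01))
print("tape",pt(mt,312,294,.02),"cork",pt(mt,366,148,.03))
Rt=R.from_rotvec(st["orientation"]).as_matrix();print(Rt.round(3))
print("wrist cam in tool",Rt.T@(mw["eye"]-st["tool_pos"]),(Rt.T@R.from_rotvec(mw["rotation"]).as_matrix()).round(2))
E
```

```text
O [5.38949209e-01 1.11075269e-01 1.21430643e-17] [5.38019285e-01 1.13140773e-01 1.21430643e-17]
tang tri (array([0.60411923, 0.28906362, 0.26868022]), np.float64(0.45251246707718323)) flange c [0.54041509 0.11355031 0.024     ]
bars [0.57805711 0.11186851 0.024     ] [0.56406487 0.0840454  0.024     ]
lockgrip top [ 0.55395069 -0.03658551  0.089     ] gate grip [0.40886307 0.31064107 0.13      ]
maroon [ 0.43479651 -0.20186414  0.01      ] blue [ 0.55095803 -0.20630878  0.01      ] bin [ 0.43161009 -0.35094489  0.03      ]
scene: maroon [ 0.44229662 -0.20101225  0.01      ] blue [ 0.55579742 -0.20589679  0.01      ]
tape [ 0.3135866  -0.18528495  0.02      ] cork [ 0.68174329 -0.33536245  0.03      ]
[[-0.947  0.32  -0.001]
 [ 0.32   0.947 -0.002]
 [ 0.    -0.002 -1.   ]]
wrist cam in tool [ 0.07561    -0.00112697 -0.14069621] [[ 0.   -0.96 -0.27]
 [ 1.    0.   -0.  ]
 [ 0.   -0.27  0.96]]
```

Request:
arm_command(increments="0 -40 -27 0 0.02; 0 -80 -54 0 0.04; 0 -120 -81 0 0.06; 0 -160 -108 0 0.08; 0 -200 -135 0 0.1")

```text
t: 0.6
tool_pos: [0.3388, 0.3748, 0.2432]
orientation: [-0.664, -3.07, 0.001]
force: [0.5, -0.5, 0.2]
opening: 0.0931
gripper_force: 0.0
```

Request:
arm_command(increments="0 -42 -22 0 0; 0 -84 -45 0 0; 0 -126 -68 0 0; 0 -168 -90 0 0; 0 -210 -113 0 0")

```text
t: 1.1
tool_pos: [0.4835, 0.1851, 0.2434]
orientation: [-0.664, -3.07, 0.0]
force: [0.6, 0.6, 0.3]
opening: 0.093
gripper_force: 0.0
```

Request:
arm_command(increments="0 -40 -22 0 0; 0 -81 -44 20 0; 0 -81 -44 40 0; 0 -81 -44 40 0; 0 -81 -44 40 0")

```text
t: 1.6
tool_pos: [0.5377, 0.1136, 0.2032]
orientation: [-0.663, -3.069, 0.001]
force: [-0.1, -0.7, 1.8]
opening: 0.0926
gripper_force: 0.0
```

```bash
cat > look.py <<'E'
import sys; from h import *
import pickle
n=sys.argv[1]; st=robot.read_state(); m=robot.camera_model("wrist"); im=robot.read_camera("wrist")
cv2.imwrite(f"pics/{n}.png",im); pickle.dump((st,m),open(f"pics/{n}.pkl","wb"))
print(st["t"],st["tool_pos"].round(4)); Rt=R.from_rotvec(st["orientation"]).as_matrix(); print("yaw of tool y",np.arctan2(Rt[1,1],Rt[0,1]).round(4),"q6",st["q"][5].round(3),"tilt",Rt[:,2].round(4))
E
python3 look.py w1
```

```text
1.6 [0.5377 0.1136 0.2032]
yaw of tool y 1.145 q6 -1.03 tilt [-0.002  0.    -1.   ]
```

View pics/w1.png

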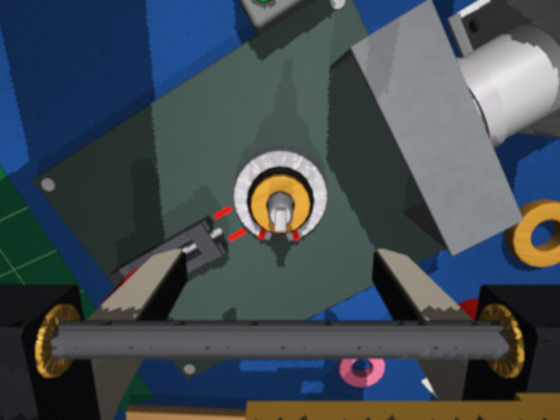

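```bash
python3 - <<'E'
from h import *; import pickle
im=cv2.imread("pics/w1.png"); st,m=pickle.load(open("pics/w1.pkl","rb"))
hsv=cv2.cvtColor(im,cv2.COLOR_BGR2HSV)
mk=cv2.inRange(hsv,(0,0,110),(180,60,255)); mk[:140]=0;mk[250:]=0;mk[:,:225]=0;mk[:,335:]=0
n,l,s,c=cv2.connectedComponentsWithStats(mk); i=1+np.argmax(s[1:,4]); print(s[i])
p=np.argwhere(l==i)[:,::-1]; h=cv2.convexHull(p.astype(np.int32)); e=cv2.fitEllipse(h); print(e)
F=pt(m,*e[0],.024); print("flange centre",F)
# collar
b,_=blobs(im[150:250,225:335],(12,100,80),(32,255,255),60); print("collar",b)
b,mk=blobs(im[190:260,200:320],(170,120,60),(8,255,255),8); 
for cc,ss in b: print(cc,ss,pt(m,cc[0]+200,cc[1]+190,.024))
w=[pt(m,cc[0]+200,cc[1]+190,.024) for cc,ss in b if ss[4]<150]
print("tang top pixel at z .097 from F:",pix(m,[F[0],F[1],.097]))
# edges of plate: two screw points
for u,v in((48,185),(339,2),(189,370)): print(pt(m,u,v,.012))
E
```

```text
[ 233  150   95   87 2863]
((279.900390625, 195.62135314941406), (91.11421203613281, 94.32948303222656), 89.69480895996094)
flange centre [0.53669393 0.1129562  0.024     ]
collar [([55.0, 50.8], [25, 24, 61, 60, 1977])]
[22.3, 22.0] [13, 16, 20, 13, 129] [0.52889551 0.05808885 0.024     ]
[37.0, 44.1] [28, 38, 19, 13, 124] [0.55386476 0.06093926 0.024     ]
[61.5, 44.0] [57, 38, 10, 12, 69] [0.56326433 0.08195949 0.024     ]
[95.5, 45.4] [92, 40, 9, 12, 67] [0.57770278 0.11050206 0.024     ]
tang top pixel at z .097 from F: [279.90896243 218.75405711]
[ 0.44008494 -0.08245319  0.012     ]
[0.41025434 0.22360081 0.012     ]
[ 0.67631019 -0.05919146  0.012     ]
```

Request:
arm_command(increments="0.3 0 -1 30 0.038; 0.5 0 -1 60 0.038; 0.6 0 -1 85 0.038; 0.7 0 -1 94 0.038; 0.7 0 -1 94 0.038", grip_force=5)

```text
t: 2.15
tool_pos: [0.5373, 0.1132, 0.1094]
orientation: [-0.72, -3.057, 0.001]
force: [-0.3, -0.2, -0.1]
opening: 0.0576
gripper_force: 0.0
```

```bash
python3 look.py w2; python3 -c "
from h import *;print(robot.read_state()['opening'],robot.read_state()['force'])
im=cv2.imread('pics/w2.png'); cv2.imwrite('pics/w2c.png',cv2.resize(im[150:400,130:430],None,fx=2,fy=2))"
```

```text
2.15 [0.5373 0.1132 0.1094]
yaw of tool y 1.1084 q6 -0.994 tilt [-1.3e-03 -1.0e-04 -1.0e+00]
0.05343573763988438 [1.03316165 0.43515116 0.30861306]
```

View pics/w2c.png

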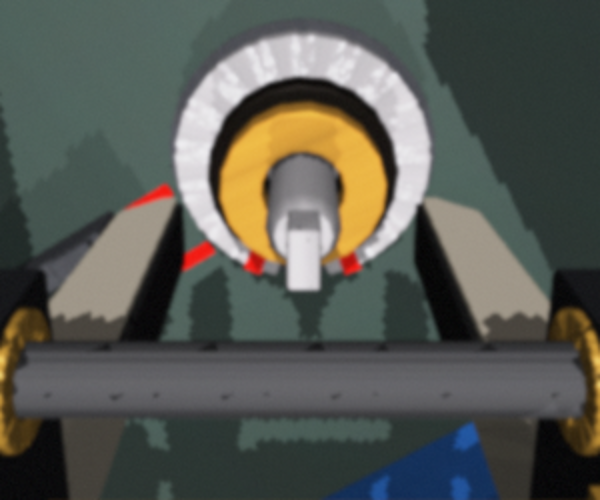

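Request:
arm_command(increments="1 0 1 0 0; 1 0 1 0 0; 1 0 1 0 0; 1 0 1 0 0; 1 0 1 0 0", grip_force=15)

```text
t: 2.7
tool_pos: [0.5386, 0.1133, 0.1099]
orientation: [0.722, 3.057, 0.0]
force: [0.6, 0.2, -0.6]
opening: 0.0136
gripper_force: 0.0
```

```bash
python3 -c "
from h import *;st=robot.read_state();print(st['opening'],st['force'],st['wrist_torque'],st['gripper_force'],R.from_rotvec(st['orientation']).inv().apply(st['force']))"
```

```text
0.013641083985679795 [ 0.56595752  0.21715389 -0.57196009] [0.00999049 0.00744852 0.05202063] 0.0 [-0.40878053  0.44733816  0.57217927]
```

Request:
arm_command(increments="1 0 0 0 0; 1 0 0 0 0")

```text
t: 2.9
tool_pos: [0.5387, 0.1137, 0.1098]
orientation: [0.722, 3.057, 0.001]
force: [1.6, 2.7, -0.8]
opening: 0.0077
gripper_force: 15.0
```

```bash
python3 -c "
from h import *;st=robot.read_state();print(st['opening'],st['force'],st['wrist_torque'],st['gripper_force'],R.from_rotvec(st['orientation']).inv().apply(st['force']))"
```

```text
0.007741607168826538 [ 1.55753144  2.70933621 -0.77435951] [ 0.434354   -0.20521754  0.1043212 ] 15.00011757016182 [-0.18082035  3.11923936  0.77697451]
```

Request:
arm_command(increments="1 0 0 0 0.13; 1 0 0 0 0.26; 1 0 0 0 0.39; 1 0 0 0 0.52; 1 0 0 0 0.65", grip_force=35)

```text
t: 3.4
tool_pos: [0.539, 0.1139, 0.1098]
orientation: [1.667, 2.662, 0.002]
force: [3.4, 4.1, -3.0]
opening: 0.0076
gripper_force: 35.0
```

Request:
arm_command(increments="1 0 0 0 0.13; 1 0 0 0 0.25; 1 0 0 0 0.36; 1 0 0 0 0.36; 1 0 0 0 0.36")

```text
t: 3.9
tool_pos: [0.5393, 0.114, 0.1098]
orientation: [2.111, 2.326, 0.003]
force: [5.1, 3.4, -3.2]
opening: 0.0076
gripper_force: 35.0
```

```bash
python3 look.py w3; python3 -c "
from h import *;st=robot.read_state();print(st['opening'],st['wrist_torque'],st['gripper_force'],R.from_rotvec(st['orientation']).inv().apply(st['force']))
im=cv2.imread('pics/w3.png'); cv2.imwrite('pics/w3c.png',cv2.resize(im[50:400,130:430],None,fx=1.7,fy=1.7))"
```

```text
3.9 [0.5393 0.114  0.1098]
yaw of tool y 0.0967 q6 0.018 tilt [ 0.0018  0.0011 -1.    ]
0.007433155186726569 [ 0.60016262 -0.74028247 -0.04931228] 35.011659264564514 [3.4199176  4.72730011 2.8245907 ]
```

View pics/w3c.png

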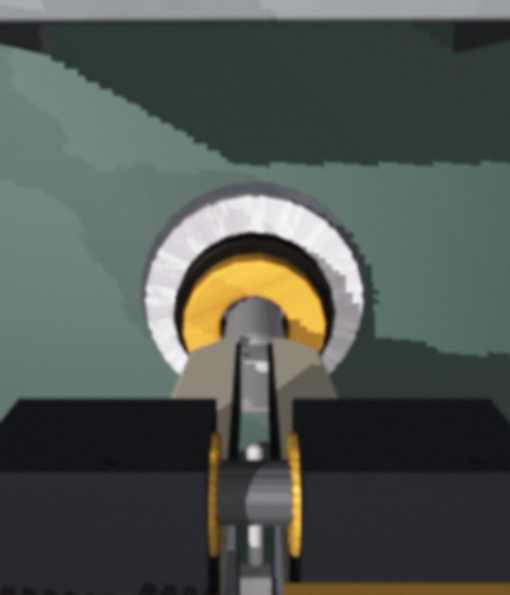

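Request:
arm_command(increments="0.7 0 0 0 0; 0.5 0 0 0 0; 0.5 0 0 0 0; 0.5 0 0 -20 0; 0.5 0 0 -40 0")

```text
t: 4.45
tool_pos: [0.5376, 0.1131, 0.1492]
orientation: [-2.11, -2.325, 0.003]
force: [-0.5, 0.0, -0.2]
opening: 0.0428
gripper_force: 0.0
```

Request:
arm_command(increments="0.3 -40 0 -10 0; 0.3 -80 0 -20 0; 0.3 -120 0 -30 0; 0.3 -120 0 -30 0; 0.3 -120 0 -30 0")

```text
t: 4.95
tool_pos: [0.5502, -0.0069, 0.1798]
orientation: [2.114, 2.324, 0.0]
force: [-0.2, 0.5, 0.3]
opening: 0.0649
gripper_force: 0.0
```

```bash
python3 look.py w4
```

```text
4.95 [ 0.5502 -0.0069  0.1798]
yaw of tool y 0.0946 q6 -0.201 tilt [ 3.e-04  1.e-04 -1.e+00]
```

View pics/w4.png

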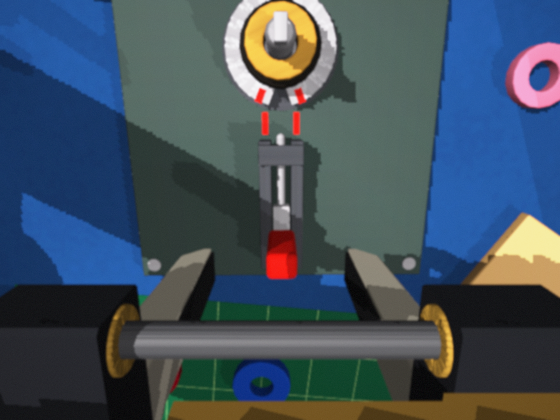

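Request:
arm_command(increments="0.3 -32.5 1 20 0; 0.3 -32.5 1 60 0; 0.4 -32.5 1 100 0; 0.7 -32.5 1 102 0; 1 -32.5 1 102 0", grip_force=20)

```text
t: 5.5
tool_pos: [0.553, -0.0371, 0.0768]
orientation: [-2.107, -2.326, 0.003]
force: [-0.0, -0.4, 0.4]
opening: 0.0454
gripper_force: 0.0
```

Request:
arm_command(increments="1 0 0 0 0; 1 0 0 0 0; 1 0 0 0 0; 1 0 0 0 0")

```text
t: 5.9
tool_pos: [0.5548, -0.0384, 0.0798]
orientation: [2.11, 2.326, 0.001]
force: [-5.7, 0.6, 8.2]
opening: 0.0216
gripper_force: 20.0
```

Request:
arm_command(increments="1 8 0 0 0; 1 16 0 0 0; 1 24 0 0 0; 1 32 0 0 0; 1 36 0 0 0")

```text
t: 6.4
tool_pos: [0.5514, -0.0042, 0.0799]
orientation: [2.108, 2.324, -0.003]
force: [-4.5, -19.2, 5.6]
opening: 0.0219
gripper_force: 20.0
```

Request:
arm_command(increments="1 1 0 0 0; 1 2 0 0 0; 1 2 0 0 0; 1 2 0 0 0")

```text
t: 6.8
tool_pos: [0.5514, -0.0041, 0.0798]
orientation: [2.108, 2.322, -0.005]
force: [-4.2, -16.5, 7.0]
opening: 0.022
gripper_force: 20.0
```

```bash
python3 look.py w5; python3 - <<'E'
from h import *
O=np.array([.5393,.114]); st=robot.read_state(); d=st["tool_pos"][:2]-O
M=R.from_euler("z",.0965).inv().apply([*d,0]); print("sander",M,"F",st["force"])
E
```

```text
6.8 [ 0.5514 -0.0041  0.0798]
yaw of tool y 0.0963 q6 -0.191 tilt [ 0.0018 -0.0057 -1.    ]
sander [ 0.00064197 -0.11874236  0.        ] F [ -4.64657668 -16.68007534   7.9989108 ]
```

Request:
arm_command(increments="0.6 -2 0 0 0; 0.3 -2 0 0 0; 0.25 -2 0 0 0; 0.25 -2 0 -35 0; 0.25 -2 0 -70 0")

```text
t: 7.35
tool_pos: [0.5495, -0.002, 0.1471]
orientation: [-2.109, -2.325, 0.003]
force: [0.6, -0.2, 0.0]
opening: 0.0575
gripper_force: 0.0
```

Request:
arm_command(increments="0.2 40 0 0 0; 0.2 80 0 0 0; 0.2 112 0 0 0; 0.2 112 0 0 0")

```text
t: 7.75
tool_pos: [0.5393, 0.1129, 0.1479]
orientation: [-2.106, -2.33, -0.002]
force: [-0.3, -0.8, -0.7]
opening: 0.0744
gripper_force: 0.0
```

```bash
cat > to.py <<'E'
import sys; from h import *
st=robot.read_state(); p=[float(a) for a in sys.argv[1:4]]
Rt=R.from_rotvec(st["orientation"]).as_matrix()
print("at",st["tool_pos"].round(4),"yaw",np.arctan2(Rt[1,1],Rt[0,1]).round(4),"open",round(st["opening"],4),"delta tool mm",tool(st,p),"q6",st["q"][5].round(2))
E
python3 look.py w6; python3 to.py .5393 .114 .068; python3 - <<'E'
from h import *; import pickle
# flange/collar positions from w4 and w5 for check
st,m=pickle.load(open("pics/w4.pkl","rb")); im=cv2.imread("pics/w4.png")
b,_=blobs(im[:150,200:360],(12,100,80),(32,255,255),60); print(b); c,s=b[0]; print(pt(m,200+s[0]+s[2]/2,s[1]+s[3]/2,.050))
b,_=blobs(im[200:300],(170,120,60),(8,255,255),60); print(b)
m=robot.camera_model("top"); t=robot.read_camera("top"); cv2.imwrite("pics/top1.png",t)
for x in [(170,120,60),(6,255,255)],[(105,150,120),(118,255,255)]: print([(c,s,pt(m,*c,.01)) for c,s in blobs(t,*x,200)[0] if s[4]<500])
E
```

```text
7.75 [0.5393 0.1129 0.1479]
yaw of tool y 0.101 q6 0.011 tilt [ 1.0e-04  1.5e-03 -1.0e+00]
at [0.5396 0.111  0.1477] yaw 0.1006 open 0.0745 delta tool mm [ 3.   0.  79.7] q6 0.01
[([79.7, 41.1], [43, 0, 74, 81, 3379])]
[0.53830671 0.11260434 0.05      ]
[([281.3, 55.0], [265, 30, 33, 49, 1434])]
[([128.5, 98.0], [113, 88, 31, 18, 333], array([0.82955205, 0.28589496, 0.01      ])), ([316.7, 244.2], [305, 233, 24, 24, 364], array([ 0.43605703, -0.20190397,  0.01      ]))]
[([197.8, 142.5], [183, 127, 27, 28, 396], array([0.7055263 , 0.10116468, 0.01      ])), ([237.5, 144.8], [217, 131, 47, 22, 275], array([ 0.69877667, -0.00220228,  0.01      ])), ([316.9, 199.6], [306, 189, 23, 22, 327], array([ 0.55069833, -0.20604252,  0.01      ])), ([118.7, 250.0], [105, 238, 36, 22, 337], array([0.4279377 , 0.29066581, 0.01      ]))]
```

Request:
arm_command(increments="0.2 2 0 30 0; 0.2 2.5 0 60 0; 0.2 2.5 0 79 0; 0.4 2.5 0 79 0; 0.6 2.5 0 79 0", grip_force=25)

```text
t: 8.35
tool_pos: [0.5398, 0.1106, 0.0688]
orientation: [-2.112, -2.325, 0.001]
force: [0.7, 0.1, 0.7]
opening: 0.0624
gripper_force: 0.0
```

Request:
arm_command(increments="1 0 0 0 0; 1 0 0 0 0; 1 0 0 0 0")

```text
t: 8.65
tool_pos: [0.541, 0.1114, 0.0703]
orientation: [2.11, 2.325, 0.003]
force: [1.3, -1.1, 1.4]
opening: 0.0502
gripper_force: 2.4
```

Request:
arm_command(increments="1 0 0 -12 0; 1 0 0 -30 0; 1 0 0 -50 0; 1 0 0 -75 0; 1 0 0 -90 0")

```text
t: 9.15
tool_pos: [0.5405, 0.1117, 0.1616]
orientation: [2.11, 2.325, 0.003]
force: [0.9, -0.5, -1.5]
opening: 0.0495
gripper_force: 25.0
```

```bash
python3 to.py .40 .02 .045
```

```text
at [0.5405 0.1117 0.1616] yaw 0.0972 open 0.0495 delta tool mm [ -77.6 -149.1  116.2] q6 0.01
```

Request:
arm_command(increments="1 -44 8 0 0; 1 -88 16 0 0; 1 -132 25 0 0; 1 -176 34 0 0; 1 -220 43 0 0")

```text
t: 9.65
tool_pos: [0.6041, -0.105, 0.1591]
orientation: [2.111, 2.327, 0.0]
force: [-0.2, -0.0, -1.0]
opening: 0.0492
gripper_force: 25.0
```

Request:
arm_command(increments="1 -45 9 0 0; 1 -91 18 0 0; 1 -91 18 40 0; 1 -91 18 80 0; 1 -91 18 120 0")

```text
t: 10.15
tool_pos: [0.6307, -0.1929, 0.0378]
orientation: [2.112, 2.325, 0.001]
force: [0.5, 1.0, -1.3]
opening: 0.0492
gripper_force: 25.0
```

Request:
arm_command(increments="1 0 0 5 0; 1 0 0 10 0; 1 0 0 10 0")

```text
t: 10.45
tool_pos: [0.6314, -0.1924, 0.0303]
orientation: [2.11, 2.326, 0.001]
force: [1.4, -0.7, -0.6]
opening: 0.0491
gripper_force: 25.0
```

Request:
arm_command(increments="1 0 0 1.5 0; 0.7 0 0 1.5 0; 0.25 0 0 1.5 0; 0.15 0 0 1.5 0; 0.15 0 0 1.5 0")

```text
t: 10.95
tool_pos: [0.6308, -0.1923, 0.0277]
orientation: [2.111, 2.326, 0.0]
force: [0.5, 0.4, -0.4]
opening: 0.0687
gripper_force: 0.0
```

Request:
arm_command(increments="0.15 0 0 -40 0; 0.15 0 0 -80 0; 0.15 40 -8 -120 0; 0.15 85 -16 -140 0; 0.15 130 -25 -140 0")

```text
t: 11.45
tool_pos: [0.5956, -0.0671, 0.172]
orientation: [2.109, 2.32, 0.006]
force: [0.6, 1.4, -0.2]
opening: 0.0789
gripper_force: 0.0
```

Request:
arm_command(increments="0.15 45 -9 0 0; 0.15 90 -18 0 0; 0.15 135 -27 0 0; 0.15 181 -36 0 0; 0.15 181 -36 0 0")

```text
t: 11.95
tool_pos: [0.5385, 0.1146, 0.1673]
orientation: [-2.104, -2.331, -0.002]
force: [0.7, 0.0, 0.2]
opening: 0.079
gripper_force: 0.0
```

```bash
python3 look.py w7; python3 to.py .5393 .114 .053; python3 - <<'E'
from h import *
t=robot.read_camera("top"); m=robot.camera_model("top"); cv2.imwrite("pics/top2.png",t)
print([(c,s,pt(m,*c,.01)) for c,s in blobs(t,(12,100,80),(32,255,255),100)[0]])
im=cv2.imread("pics/w7.png"); cv2.imwrite('pics/w7c.png',cv2.resize(im[50:350,130:430],None,fx=1.7,fy=1.7))
E
```

```text
11.95 [0.5385 0.1146 0.1673]
yaw of tool y 0.1022 q6 0.013 tilt [-3.0e-04  1.9e-03 -1.0e+00]
at [0.5395 0.1121 0.1673] yaw 0.1015 open 0.0793 delta tool mm [  1.8  -0.  114.3] q6 0.01
[([272.0, 112.7], [238, 78, 62, 68, 1876], array([ 0.78760079, -0.09358338,  0.01      ])), ([274.1, 107.9], [264, 100, 18, 16, 158], array([ 0.80115976, -0.09935589,  0.01      ])), ([502.2, 172.6], [438, 123, 122, 96, 5637], array([ 0.61888109, -0.69934014,  0.01      ])), ([364.9, 148.0], [352, 126, 26, 45, 1003], array([ 0.6884029, -0.3376021,  0.01     ])), ([310.1, 169.2], [301, 160, 19, 19, 223], array([ 0.6315491, -0.1908328,  0.01     ])), ([535.1, 162.8], [493, 160, 67, 7, 126], array([ 0.64513063, -0.79149291,  0.01      ])), ([377.7, 243.6], [353, 219, 50, 51, 2206], array([ 0.43560827, -0.35705998,  0.01      ])), ([439.2, 246.2], [422, 231, 35, 31, 800], array([ 0.42700012, -0.51438961,  0.01      ])), ([391.7, 305.3], [374, 289, 40, 33, 890], array([ 0.28268616, -0.38311601,  0.01      ])), ([24.4, 352.4], [21, 313, 8, 71, 206], array([0.18962582, 0.49792253, 0.01      ])), ([39.7, 339.6], [33, 333, 14, 14, 143], array([0.21799882, 0.46491493, 0.01      ]))]
```

View pics/w7c.png

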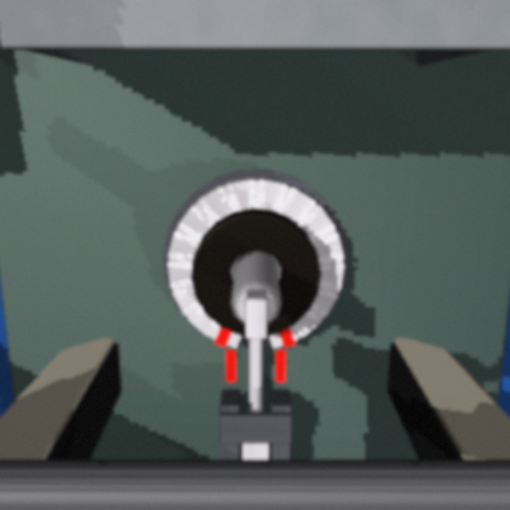

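Request:
arm_command(increments="0.15 1 0 45 0; 0.15 1 0 90 0; 0.15 1 0 113 0; 0.3 1 0 113 0; 0.6 1 0 113 0", grip_force=25)

```text
t: 12.55
tool_pos: [0.5404, 0.109, 0.0536]
orientation: [-2.113, -2.324, 0.001]
force: [-1.0, -0.4, 0.0]
opening: 0.0673
gripper_force: 0.0
```

Request:
arm_command(increments="1 0 0 0 0; 1 0 0 0 0; 1 0 0 0 0")

```text
t: 12.85
tool_pos: [0.5405, 0.1104, 0.0545]
orientation: [2.111, 2.326, 0.001]
force: [-0.1, 0.9, -0.9]
opening: 0.0584
gripper_force: 24.9
```

Request:
arm_command(increments="1 0 0 -12 0; 1 0 0 -35 0; 1 0 0 -60 0; 1 0 0 -90 0; 1 0 0 -105 0")

```text
t: 13.35
tool_pos: [0.5417, 0.1109, 0.1631]
orientation: [2.109, 2.324, 0.006]
force: [0.4, 0.1, -0.1]
opening: 0.0585
gripper_force: 24.9
```

```bash
python3 to.py .433 -.354 .06
```

```text
at [0.5417 0.1109 0.1631] yaw 0.0972 open 0.0585 delta tool mm [-452.2 -153.8  102.4] q6 0.01
```

Request:
arm_command(increments="1 -45 -15 0 0; 1 -90 -30 0 0; 1 -135 -45 0 0; 1 -180 -61 0 0; 1 -225 -77 0 0")

```text
t: 13.85
tool_pos: [0.4846, -0.1223, 0.1594]
orientation: [2.11, 2.327, 0.0]
force: [1.6, -0.3, -0.2]
opening: 0.0583
gripper_force: 24.9
```

Request:
arm_command(increments="1 -45 -15 0 0; 1 -90 -30 0 0; 1 -135 -45 0 0; 1 -180 -61 0 0; 1 -225 -77 0 0")

```text
t: 14.35
tool_pos: [0.4296, -0.354, 0.1594]
orientation: [2.111, 2.326, 0.0]
force: [1.4, 0.5, -0.5]
opening: 0.058
gripper_force: 24.9
```

Request:
arm_command(increments="1 0 0 40 0; 1 0 0 80 0; 1 0 0 88 0; 1 0 0 88 0")

```text
t: 14.75
tool_pos: [0.4293, -0.3509, 0.0696]
orientation: [-2.108, -2.324, -0.0]
force: [-0.3, -0.1, 0.7]
opening: 0.0583
gripper_force: 24.9
```

```bash
python3 to.py .433 -.354 .075
```

```text
at [ 0.4293 -0.3509  0.0696] yaw 0.0972 open 0.0583 delta tool mm [-3.4  3.4 -5.5] q6 -0.87
```

Request:
arm_command(increments="0.8 0 0 0 0; 0.5 0 0 0 0; 0.3 0 0 0 0; 0.1 0 0 -20 0; 0.1 0 0 -50 0")

```text
t: 15.25
tool_pos: [0.4297, -0.3512, 0.1207]
orientation: [-2.109, -2.325, -0.0]
force: [1.2, -0.0, -0.4]
opening: 0.0767
gripper_force: 0.0
```

Request:
arm_command(increments="0.1 40 5 -20 0; 0.1 80 10 -40 0; 0.1 110 20 -50 0; 0.1 110 20 -50 0; 0.1 110 20 -50 0")

```text
t: 15.75
tool_pos: [0.4405, -0.2408, 0.1724]
orientation: [2.107, 2.327, -0.0]
force: [-0.3, 0.2, -0.3]
opening: 0.0836
gripper_force: 0.0
```

```bash
python3 look.py w8; python3 - <<'E'
from h import *; import pickle
st,m=pickle.load(open("pics/w8.pkl","rb")); im=cv2.imread("pics/w8.png")
t=robot.read_camera("top"); mt=robot.camera_model("top"); cv2.imwrite("pics/top3.png",t)
for n,a in("red",[(170,120,60),(6,255,255)]),("blue",[(105,150,120),(118,255,255)]):
    print(n,"top",[(c,s,pt(mt,*c,.012).round(4)) for c,s in blobs(t,*a,150)[0] if s[4]<500])
    print(n,"wrist",[(c,s,pt(m,s[0]+s[2]/2,s[1]+s[3]/2,.012).round(4)) for c,s in blobs(im,*a,300)[0]])
cv2.imwrite("pics/m8.png",np.hstack([im[:,:400],cv2.resize(t[130:330,280:450],(357,420))]))
E
```

```text
15.75 [ 0.4405 -0.2408  0.1724]
yaw of tool y 0.0991 q6 -0.701 tilt [ 0.0021 -0.0019 -1.    ]
red top []
red wrist [([278.2, 153.6], [243, 118, 71, 72, 3373], array([ 0.4353, -0.2027,  0.012 ]))]
blue top [([316.7, 199.5], [306, 189, 22, 22, 322], array([ 0.5506, -0.2053,  0.012 ]))]
blue wrist [([231.8, 21.2], [167, 0, 130, 49, 4931], array([ 0.3906, -0.1091,  0.012 ])), ([540.5, 55.1], [503, 18, 57, 61, 1863], array([ 0.6214, -0.1028,  0.012 ])), ([54.3, 211.5], [0, 121, 122, 163, 15334], array([ 0.2528, -0.2626,  0.012 ])), ([413.1, 171.7], [379, 138, 69, 69, 3009], array([ 0.5502, -0.2068,  0.012 ]))]
```

View pics/m8.png

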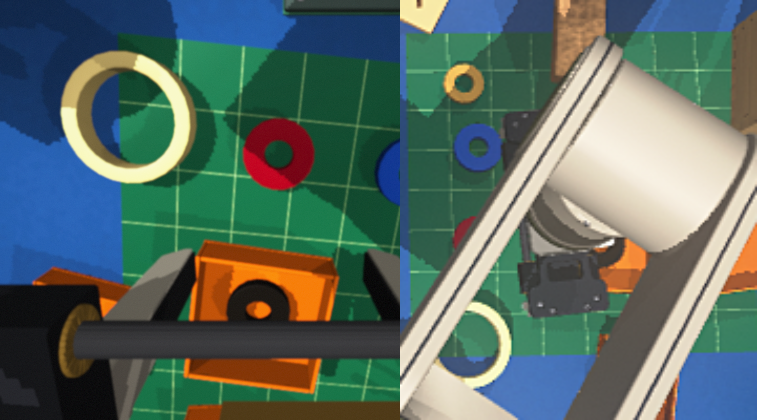

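Request:
arm_command(increments="0.22 38 -1 30 0; 0.22 38 -1 70 0; 0.22 38 -1 110 0; 0.22 38 -1 143 0; 0.22 38 -1 143 0")

```text
t: 16.35
tool_pos: [0.435, -0.2044, 0.0267]
orientation: [2.113, 2.325, -0.001]
force: [0.9, 1.4, 0.4]
opening: 0.0726
gripper_force: 0.0
```

```bash
python3 to.py .4355 -.2025 .028
```

```text
at [ 0.435  -0.2044  0.0267] yaw 0.0956 open 0.0726 delta tool mm [ 1.9  0.6 -1.3] q6 -0.64
```

Request:
arm_command(increments="0.5 1.5 0 0 0; 1 1.5 0 0 0; 1 1.5 0 0 0; 1 1.5 0 0 0; 1 1.5 0 0 0", grip_force=25)

```text
t: 16.85
tool_pos: [0.4348, -0.2016, 0.028]
orientation: [-2.111, -2.326, 0.0]
force: [-0.2, 0.6, -0.8]
opening: 0.0595
gripper_force: 25.0
```

Request:
arm_command(increments="1 0 0 -30 0; 1 0 0 -70 0; 1 0 0 -110 0; 1 0 0 -135 0; 1 0 0 -135 0")

```text
t: 17.35
tool_pos: [0.4374, -0.203, 0.168]
orientation: [2.105, 2.321, 0.002]
force: [1.9, -1.0, -0.9]
opening: 0.0595
gripper_force: 25.0
```

```bash
python3 to.py .5393 .113 .16
```

```text
at [ 0.4374 -0.203   0.168 ] yaw 0.0972 open 0.0595 delta tool mm [304.7 132.1   7.3] q6 -0.64
```

Request:
arm_command(increments="1 45 19 0 0; 1 90 39 0 0; 1 135 58 0 0; 1 180 78 0 0; 1 220 96 0 0")

```text
t: 17.85
tool_pos: [0.5087, 0.029, 0.1617]
orientation: [-2.11, -2.326, 0.001]
force: [0.8, 0.2, -0.7]
opening: 0.0593
gripper_force: 25.0
```

Request:
arm_command(increments="1 40 18 0 0; 1 84 36 0 0; 1 84 36 10 0; 1 84 36 20 0; 1 84 36 20 0")

```text
t: 18.35
tool_pos: [0.5346, 0.1128, 0.1397]
orientation: [-2.109, -2.324, 0.007]
force: [-0.2, -0.6, -1.0]
opening: 0.0597
gripper_force: 25.0
```

```bash
python3 look.py w9; python3 to.py .5393 .113 .055; python3 - <<'E'
from h import *
im=cv2.imread("pics/w9.png"); cv2.imwrite('pics/w9c.png',cv2.resize(im[120:360,160:400],None,fx=2,fy=2,interpolation=cv2.INTER_CUBIC))
E
```

```text
18.35 [0.5346 0.1128 0.1397]
yaw of tool y 0.0968 q6 0.018 tilt [-0.0052 -0.0011 -1.    ]
at [0.5353 0.1125 0.1409] yaw 0.0959 open 0.0593 delta tool mm [ 0.1  4.4 85.9] q6 0.02
```

View pics/w9c.png

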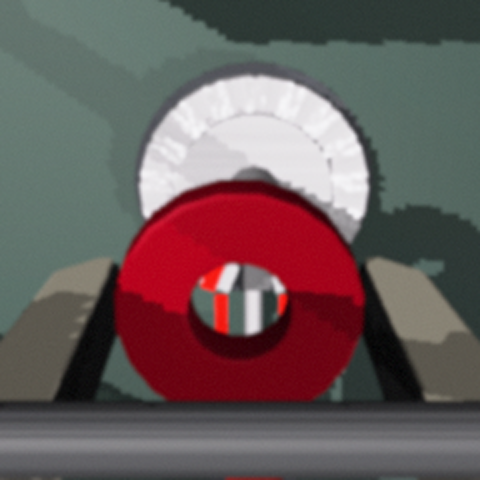

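```bash
python3 - <<'E'
from h import *; import pickle
st,m=pickle.load(open("pics/w9.pkl","rb")); im=cv2.imread("pics/w9.png")
b,mk=blobs(im[200:320],(165,120,40),(8,255,255),500)
print(b)
g=cv2.cvtColor(im,cv2.COLOR_BGR2HSV); 
for u,v in((280.5,275),): 
    p=pt(m,u,v,.1275); print("bore",p,tool(st,p))
gm=cv2.inRange(g,(0,0,140),(180,60,255)); gm[:150]=0;gm[235:]=0;gm[:,:225]=0;gm[:,350:]=0
p=np.argwhere(gm)[:,::-1]; p=p[p[:,1]<225]; h=cv2.convexHull(p.astype(np.int32))
q=np.array([pt(m,*x[0],.024)[:2] for x in h if x[0][1]<215]); 
A=np.c_[2*q,np.ones(len(q))]; s=np.linalg.lstsq(A,(q**2).sum(1),rcond=None)[0]; r=np.sqrt(s[2]+s[0]**2+s[1]**2); print("flange",s[:2],r,tool(st,[*s[:2],.024]))
E
```

```text
[([279.1, 67.9], [216, 10, 127, 110, 10214])]
bore [0.53413396 0.11311136 0.1275    ] [ 0.3 -0.4 12.2]
flange [0.53827645 0.11274369] 0.042266139721602626 [ -0.4   4.2 115.7]
```

Request:
arm_command(increments="1 -0.5 4.5 0 0; 1 -0.5 4.5 10 0; 1 -0.5 4.5 25 0; 1 -0.5 4.5 35 0; 1 -0.5 4.5 45 0")

```text
t: 18.9
tool_pos: [0.5406, 0.1135, 0.0963]
orientation: [-2.111, -2.325, 0.002]
force: [-0.2, 0.4, -1.1]
opening: 0.0595
gripper_force: 25.0
```

```bash
python3 to.py .5393 .113 .0535
```

```text
at [0.5406 0.1135 0.0963] yaw 0.0967 open 0.0595 delta tool mm [-0.4 -1.3 42.8] q6 0.02
```

Ring passes the tang freely. Lower to the seat.

Request:
arm_command(increments="1 0 0 12 0; 1 0 0 24 0; 1 0 0 34 0; 1 0 0 40 0; 1 0 0 42 0")

```text
t: 19.4
tool_pos: [0.5408, 0.1137, 0.055]
orientation: [-2.111, -2.326, 0.002]
force: [-0.6, -0.1, -0.9]
opening: 0.0593
gripper_force: 25.0
```

Request:
arm_command(increments="1 0 0 1.5 0; 1 0 0 1.5 0")

```text
t: 19.6
tool_pos: [0.5415, 0.1138, 0.0548]
orientation: [2.111, 2.326, 0.0]
force: [-2.1, 0.0, -0.6]
opening: 0.0594
gripper_force: 25.0
```

Request:
arm_command(increments="0.6 0 0 0 0; 0.3 0 0 0 0; 0.2 0 0 0 0; 0.2 0 0 -30 0; 0.2 0 0 -75 0")

```text
t: 20.1
tool_pos: [0.5389, 0.1134, 0.1273]
orientation: [-2.108, -2.323, 0.007]
force: [0.8, 0.2, -0.4]
opening: 0.0744
gripper_force: 0.0
```

Request:
arm_command(increments="0.2 0 0 -30 0; 0.2 -45 -3 -30 0; 0.2 -90 -6 -30 0; 0.2 -135 -9 -30 0; 0.2 -180 -12 -30 0")

```text
t: 20.6
tool_pos: [0.547, -0.0682, 0.1603]
orientation: [2.11, 2.326, 0.001]
force: [0.3, 0.3, -0.4]
opening: 0.0744
gripper_force: 0.0
```

Request:
arm_command(increments="0.2 -45 -3 0 0; 0.2 -90 -6 0 0; 0.2 -135 -8 0 0; 0.2 -170 -8 0 0; 0.2 -170 -8 0 0")

```text
t: 21.1
tool_pos: [0.5552, -0.2412, 0.16]
orientation: [2.115, 2.32, -0.001]
force: [-0.3, 0.2, 1.4]
opening: 0.0743
gripper_force: 0.0
```

```bash
python3 look.py w10; python3 - <<'E'
from h import *; import pickle
st,m=pickle.load(open("pics/w10.pkl","rb")); im=cv2.imread("pics/w10.png")
for c,s in blobs(im,(105,150,120),(118,255,255),300)[0]:
    if s[4]<6000: p=pt(m,s[0]+s[2]/2,s[1]+s[3]/2,.012); print(c,s,p.round(4),tool(st,[*p[:2],.028]))
b=[(c,s,pt(m,s[0]+s[2]/2,s[1]+s[3]/2,.01).round(4)) for c,s in blobs(im[:300],(14,100,80),(32,255,255),500)[0]]; print("col",b)
E
```

```text
21.1 [ 0.5552 -0.2412  0.16  ]
yaw of tool y 0.0927 q6 -0.586 tilt [ 0.0011 -0.002  -1.    ]
[498.8, 17.7] [445, 0, 100, 66, 2682] [ 0.6994 -0.0993  0.012 ] [128.2 156.6 131.9]
[277.1, 159.8] [241, 124, 73, 73, 3423] [ 0.5497 -0.2068  0.012 ] [ 35.   -2.4 131.9]
col [([518.4, 74.9], [467, 0, 93, 175, 1603], array([ 0.7243, -0.1347,  0.01  ])), ([29.1, 107.3], [0, 46, 50, 124, 2178], array([ 0.351 , -0.1847,  0.01  ])), ([379.7, 150.3], [349, 119, 63, 64, 2438], array([ 0.6312, -0.1918,  0.01  ])), ([117.0, 265.9], [51, 251, 110, 32, 928], array([ 0.4085, -0.314 ,  0.01  ]))]
```

Request:
arm_command(increments="0.22 35 -2 20 0.13; 0.22 35 -2 50 0.26; 0.22 35 -2 80 0.39; 0.22 35 -2 115 0.5; 0.22 35 -2 132 0.5")

```text
t: 21.65
tool_pos: [0.5482, -0.1994, 0.0248]
orientation: [-2.62, -1.727, 0.003]
force: [-30.6, 14.9, 259.3]
opening: 0.0726
gripper_force: 148.4
```

Request:
arm_command(increments="0.5 0 0 0 0; 1 0 0 0 0; 1 0 0 0 0; 1 0 0 0 0; 1 0 0 0 0")

```text
t: 22.15
tool_pos: [0.5499, -0.2016, 0.0276]
orientation: [-2.621, -1.732, -0.0]
force: [-0.1, 0.2, 0.4]
opening: 0.0582
gripper_force: 24.8
```

Request:
arm_command(increments="1 0 0 -30 0; 1 0 0 -65 -0.12; 1 0 0 -100 -0.25; 1 0 0 -127 -0.37; 1 0 0 -127 -0.5")

```text
t: 22.65
tool_pos: [0.5527, -0.2032, 0.1603]
orientation: [2.1, 2.326, 0.004]
force: [0.0, -0.3, -0.2]
opening: 0.0584
gripper_force: 24.8
```

```bash
python3 to.py .5393 .113 .16
```

```text
at [ 0.5527 -0.2032  0.1603] yaw 0.1019 open 0.0584 delta tool mm [315.9  18.8  -0.9] q6 -0.54
```

The reading on that descent was 259 N: the fingertips hit the bench because I came down too fast. That is over the 120 N limit and can't be undone. I'll finish the job with slower approaches.

Request:
arm_command(increments="1 45 3 0 0; 1 90 6 0 0; 1 135 9 0 0; 1 180 12 0 0; 1 220 14 0 0")

```text
t: 23.15
tool_pos: [0.5422, 0.0204, 0.1547]
orientation: [2.111, 2.327, 0.001]
force: [-0.3, 0.2, -0.9]
opening: 0.0586
gripper_force: 24.8
```

Request:
arm_command(increments="1 40 3 0 0; 1 75 4 0 0; 1 95 5 5 0; 1 95 5 15 0; 1 95 5 15 0")

```text
t: 23.65
tool_pos: [0.5371, 0.1134, 0.1377]
orientation: [-2.109, -2.327, 0.004]
force: [0.4, 0.1, -0.5]
opening: 0.0585
gripper_force: 24.8
```

```bash
cat > align.py <<'E'
import sys,pickle; from h import *
n=sys.argv[1]; zt=float(sys.argv[2]); lo=eval(sys.argv[3]); hi=eval(sys.argv[4])
st,m=pickle.load(open(f"pics/{n}.pkl","rb")); im=cv2.imread(f"pics/{n}.png"); g=cv2.cvtColor(im,cv2.COLOR_BGR2HSV)
gm=cv2.inRange(g,(0,0,140),(180,60,255)); gm[:120]=0;gm[225:]=0;gm[:,:210]=0;gm[:,350:]=0
k,l,s,_=cv2.connectedComponentsWithStats(gm); gm=(l==1+np.argmax(s[1:,4]))
h=cv2.convexHull(np.argwhere(gm)[:,::-1].astype(np.int32)); q=np.array([pt(m,*x[0],.024)[:2] for x in h if x[0][1]<212])
s=np.linalg.lstsq(np.c_[2*q,np.ones(len(q))],(q**2).sum(1),rcond=None)[0]; r=np.sqrt(s[2]+s[0]**2+s[1]**2); print("flange",s[:2].round(4),r.round(4),tool(st,[*s[:2],.024]))
for c,b in blobs(im[:330],lo,hi,800)[0]: 
    u,v=b[0]+b[2]/2,b[1]+b[3]/2; p=pt(m,u,v,st["tool_pos"][2]+zt); print(b,p.round(4),tool(st,p))
cv2.imwrite(f"pics/{n}c.png",cv2.resize(im[120:360,160:400],None,fx=2,fy=2,interpolation=cv2.INTER_CUBIC))
E
python3 look.py w11; python3 align.py w11 -.013 "(100,100,40)" "(125,255,255)"
```

```text
23.65 [0.5371 0.1134 0.1377]
yaw of tool y 0.0982 q6 0.017 tilt [-2.8e-03 -8.0e-04 -1.0e+00]
flange [0.5383 0.1127] 0.0423 [ -0.7   1.5 113.7]
[0, 0, 126, 308, 20401] [0.4391 0.16   0.1247] [ 56.1 -93.   13.2]
[441, 0, 119, 308, 26744] [0.6239 0.1784 0.1247] [56.2 92.7 12.7]
[217, 219, 125, 103, 9399] [0.536  0.1155 0.1247] [ 2.3 -0.9 13. ]
```

View pics/w11c.png

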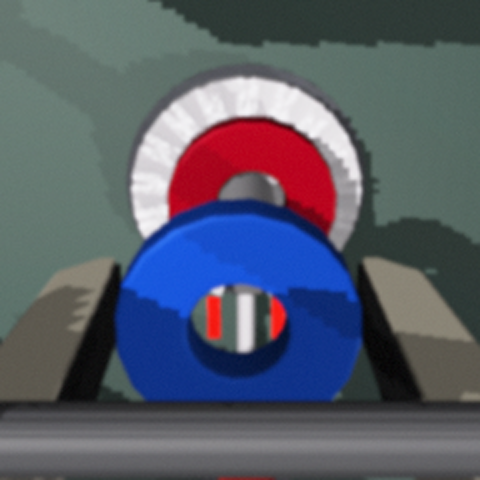

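```bash
python3 - <<'E'
from h import *; import pickle
st,m=pickle.load(open("pics/w11.pkl","rb"))
for z in(.1247,.1227): print(tool(st,pt(m,279.8,285.5,z)))
E
```

```text
[-5.4 -0.7 13. ]
[-6.5 -0.7 15. ]
```

Request:
arm_command(increments="1 5 2 0 0; 1 5 2 5 0; 1 5 2 14 0; 1 5 2 23 0; 1 5 2 32 0")

```text
t: 24.2
tool_pos: [0.5395, 0.1183, 0.1063]
orientation: [-2.111, -2.326, 0.001]
force: [0.2, -0.1, -1.5]
opening: 0.0583
gripper_force: 24.8
```

```bash
python3 to.py .5393 .118 .0685; python3 look.py w12; python3 align.py w12 -.013 "(100,100,40)" "(125,255,255)"|tail -1
```

```text
at [0.5395 0.1183 0.1063] yaw 0.0966 open 0.0583 delta tool mm [-0.3 -0.2 37.8] q6 0.03
24.2 [0.5395 0.1183 0.1063]
yaw of tool y 0.0966 q6 0.026 tilt [-8.e-04 -1.e-04 -1.e+00]
[217, 220, 125, 102, 9132] [0.5385 0.1202 0.0933] [ 2.  -0.9 13. ]
```

View pics/w12c.png

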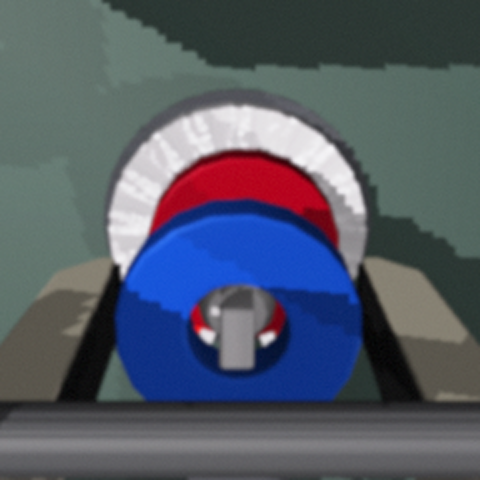

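Tang is centred in the blue bore (~(239,330)). Lower onto the maroon ring slowly, then release.

Request:
arm_command(increments="1 0 0 9 0; 1 0 0 18 0; 1 0 0 26 0; 1 0 0 32 0; 1 0 0 35 0")

```text
t: 24.75
tool_pos: [0.5394, 0.1186, 0.0716]
orientation: [-2.111, -2.326, 0.001]
force: [0.7, -0.9, -0.8]
opening: 0.0582
gripper_force: 24.8
```

Request:
arm_command(increments="1 0 0 1 0; 1 0 0 2 0; 1 0 0 2.5 0")

```text
t: 25.05
tool_pos: [0.5402, 0.1187, 0.0704]
orientation: [2.111, 2.326, 0.001]
force: [0.3, -0.0, -1.4]
opening: 0.0587
gripper_force: 24.8
```

Request:
arm_command(increments="0.7 0 0 0 0; 0.4 0 0 0 0; 0.25 0 0 0 0; 0.2 0 0 -20 0; 0.2 0 0 -60 0")

```text
t: 25.55
tool_pos: [0.537, 0.1183, 0.1271]
orientation: [-2.108, -2.323, 0.009]
force: [0.4, 0.9, -0.2]
opening: 0.0733
gripper_force: 0.0
```

Request:
arm_command(increments="0.2 0 0 -35 0; 0.2 -45 8 -35 0; 0.2 -90 17 -35 0; 0.2 -135 26 -35 0; 0.2 -180 35 -35 0")

```text
t: 26.05
tool_pos: [0.5926, -0.0588, 0.1656]
orientation: [2.11, 2.326, 0.001]
force: [0.6, -0.4, 0.1]
opening: 0.0743
gripper_force: 0.0
```

Request:
arm_command(increments="0.2 -45 9 0 0; 0.2 -90 18 0 0; 0.2 -130 26 0 0; 0.2 -170 26 0 0; 0.2 -170 26 0 0")

```text
t: 26.55
tool_pos: [0.6342, -0.2292, 0.1649]
orientation: [2.115, 2.32, -0.002]
force: [-0.3, -0.2, 0.2]
opening: 0.0742
gripper_force: 0.0
```

```bash
python3 look.py w13; python3 - <<'E'
from h import *; import pickle
st,m=pickle.load(open("pics/w13.pkl","rb")); im=cv2.imread("pics/w13.png")
for c,s in blobs(im[:300],(14,100,80),(32,255,255),500)[0]:
    p=pt(m,s[0]+s[2]/2,s[1]+s[3]/2,.010); print(c,s,p.round(4),tool(st,[*p[:2],.029]))
E
```

```text
26.55 [ 0.6342 -0.2292  0.1649]
yaw of tool y 0.0924 q6 -0.514 tilt [ 3.0e-04 -1.9e-03 -1.0e+00]
[449.6, 78.5] [367, 0, 193, 199, 5642] [ 0.7695 -0.1346  0.01  ] [ 82.  143.4 135.8]
[519.6, 50.1] [485, 18, 62, 66, 2490] [ 0.8009 -0.0964  0.01  ] [117.1 178.2 135.7]
[280.3, 155.5] [250, 125, 61, 62, 2321] [ 0.6307 -0.1918  0.01  ] [ 37.8  -0.  135.9]
[54.5, 272.9] [0, 260, 100, 24, 947] [ 0.4347 -0.3141  0.01  ] [ -65.9 -206.5  136. ]
[304.4, 291.1] [267, 277, 94, 23, 1192] [ 0.6723 -0.3084  0.01  ] [-82.1  30.6 136.1]
```

Request:
arm_command(increments="0.2 33 0 30 0; 0.2 36 0 60 0; 0.2 36 0 90 0; 0.2 36 0 112 0; 0.2 36 0 122 0")

```text
t: 27.1
tool_pos: [0.6292, -0.1857, 0.0402]
orientation: [-2.107, -2.325, 0.002]
force: [-0.4, 0.1, -0.8]
opening: 0.0741
gripper_force: 0.0
```

Request:
arm_command(increments="0.2 0 0 3 0; 0.2 0 0 6 0; 0.2 0 0 8 0; 0.2 0 0 8 0")

```text
t: 27.5
tool_pos: [0.6317, -0.1882, 0.0361]
orientation: [2.11, 2.325, 0.001]
force: [-0.7, -0.6, 0.8]
opening: 0.0742
gripper_force: 0.0
```

```bash
python3 to.py .6307 -.1918 .029
```

```text
at [ 0.6317 -0.1882  0.0361] yaw 0.0969 open 0.0742 delta tool mm [-3.4 -1.3  7.1] q6 -0.46
```

Request:
arm_command(increments="0.2 -3.5 -1 2 0; 0.3 -3.5 -1 4 0; 0.6 -3.5 -1 5.5 0; 1 -3.5 -1 5.5 0; 1 -3.5 -1 5.5 0", grip_force=30)

```text
t: 28.0
tool_pos: [0.6302, -0.1915, 0.0294]
orientation: [-2.111, -2.326, 0.0]
force: [0.3, -0.0, -1.2]
opening: 0.049
gripper_force: 30.0
```

Request:
arm_command(increments="1 0 0 0 0; 1 0 0 0 0; 1 0 0 0 0")

```text
t: 28.3
tool_pos: [0.6302, -0.1915, 0.0294]
orientation: [-2.111, -2.326, 0.0]
force: [0.1, 0.3, -1.5]
opening: 0.0489
gripper_force: 30.0
```

Request:
arm_command(increments="1 0 0 -30 0; 1 0 0 -65 0; 1 0 0 -100 0; 1 0 0 -125 0; 1 0 0 -125 0")

```text
t: 28.8
tool_pos: [0.6332, -0.1926, 0.1603]
orientation: [2.106, 2.32, 0.005]
force: [0.4, 0.3, -0.9]
opening: 0.0491
gripper_force: 30.0
```

```bash
python3 to.py .5393 .113 .16
```

```text
at [ 0.6332 -0.1926  0.1603] yaw 0.097 open 0.0491 delta tool mm [313.3 -63.8  -1.4] q6 -0.47
```

Request:
arm_command(increments="1 45 -9 0 0; 1 90 -18 0 0; 1 135 -27 0 0; 1 180 -36 0 0; 1 220 -43 0 0")

```text
t: 29.3
tool_pos: [0.5645, 0.0252, 0.1529]
orientation: [-2.11, -2.325, 0.002]
force: [1.0, 0.8, -0.5]
opening: 0.0492
gripper_force: 30.0
```

Request:
arm_command(increments="1 40 -8 0 0; 1 75 -15 0 0; 1 92 -18 5 0; 1 92 -18 13 0; 1 92 -18 13 0")

```text
t: 29.8
tool_pos: [0.5379, 0.1128, 0.139]
orientation: [-2.108, -2.326, 0.005]
force: [0.1, -0.6, -1.5]
opening: 0.0489
gripper_force: 30.0
```

Request:
arm_command(increments="1 0 0 0 0; 1 0 0 0 0")

```text
t: 30.0
tool_pos: [0.5397, 0.112, 0.1414]
orientation: [2.113, 2.325, -0.0]
force: [-0.0, -0.3, -0.6]
opening: 0.0494
gripper_force: 30.0
```

```bash
python3 look.py w14; python3 align.py w14 -.019 "(14,100,60)" "(32,255,255)"; python3 - <<'E'
from h import *; import pickle
st,m=pickle.load(open("pics/w14.pkl","rb")); im=cv2.imread("pics/w14.png")
# bore contour: hole inside gold mask
g=cv2.inRange(cv2.cvtColor(im,cv2.COLOR_BGR2HSV),(12,90,40),(34,255,255)); g[330:]=0; g[:,:180]=0; g[:,380:]=0
cs,h=cv2.findContours(g,cv2.RETR_CCOMP,cv2.CHAIN_APPROX_NONE)
for c,hh in zip(cs,h[0]):
    if len(c)>40: print(cv2.boundingRect(c),"hole" if hh[3]>=0 else "out")
E
```

```text
30.0 [0.5397 0.112  0.1414]
yaw of tool y 0.0955 q6 0.016 tilt [-2.e-04 -2.e-04 -1.e+00]
flange [0.5383 0.1128] 0.0422 [  1.   -1.3 117.4]
[228, 217, 103, 100, 6506] [0.5387 0.1132 0.1224] [ 1.3 -0.9 19. ]
(228, 217, 104, 100) out
(255, 247, 50, 40) hole
```

View pics/w14c.png

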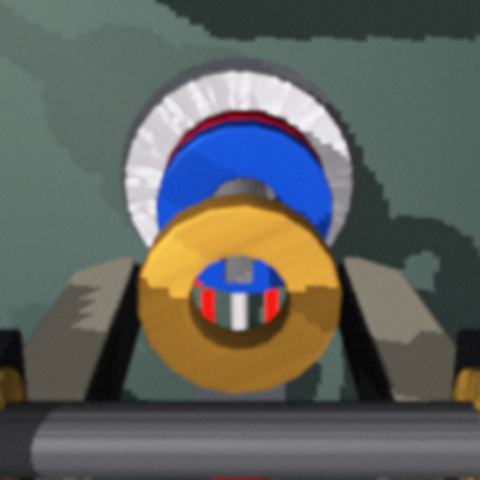

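Request:
arm_command(increments="1 1.3 -0.5 5 0; 1 1.3 -0.5 13 0; 1 1.3 -0.5 21 0; 1 1.3 -0.5 29 0; 1 1.3 -0.5 35 0")

```text
t: 30.55
tool_pos: [0.5382, 0.1142, 0.1052]
orientation: [-2.111, -2.326, 0.002]
force: [-0.3, -0.1, -1.1]
opening: 0.049
gripper_force: 30.0
```

Request:
arm_command(increments="1 0 0 0 0; 1 0 0 0 0")

```text
t: 30.75
tool_pos: [0.5387, 0.1143, 0.1063]
orientation: [-2.111, -2.326, 0.001]
force: [-0.4, -0.1, -0.6]
opening: 0.0488
gripper_force: 30.0
```

```bash
python3 to.py .5393 .113 .0835
```

```text
at [0.5387 0.1143 0.1063] yaw 0.097 open 0.0488 delta tool mm [-1.4  0.5 22.8] q6 0.02
```

Request:
arm_command(increments="1 0 0 6 0; 1 0 0 12 0; 1 0 0 17 0; 1 0 0 20 0; 1 0 0 20 0")

```text
t: 31.25
tool_pos: [0.5382, 0.1142, 0.0857]
orientation: [-2.111, -2.326, 0.002]
force: [-0.0, -0.0, -0.8]
opening: 0.0493
gripper_force: 30.0
```

Request:
arm_command(increments="1 0 0 0.7 0; 1 0 0 1.4 0; 1 0 0 1.4 0")

```text
t: 31.55
tool_pos: [0.5389, 0.1143, 0.0852]
orientation: [2.111, 2.326, 0.0]
force: [-0.3, 0.2, -0.8]
opening: 0.0489
gripper_force: 30.0
```

Request:
arm_command(increments="0.7 0 0 0 0; 0.4 0 0 0 0; 0.25 0 0 0 0; 0.25 0 0 -20 0; 0.25 0 0 -50 0")

```text
t: 32.05
tool_pos: [0.5371, 0.1141, 0.1336]
orientation: [-2.109, -2.324, 0.005]
force: [0.6, 1.0, 0.6]
opening: 0.069
gripper_force: 0.0
```

Request:
arm_command(increments="0.25 -20 0 -20 0; 0.25 -60 0 -40 0; 0.25 -90 0 -40 0; 0.25 -90 0 -40 0; 0.25 -90 0 -40 0")

```text
t: 32.55
tool_pos: [0.5475, 0.0244, 0.1752]
orientation: [-2.113, -2.325, -0.001]
force: [-0.5, 0.1, 0.1]
opening: 0.0695
gripper_force: 0.0
```

```bash
python3 look.py w15; python3 to.py .5507 -.0035 .079; python3 - <<'E'
from h import *
im=cv2.imread("pics/w15.png"); t=robot.read_camera("scene"); cv2.imwrite("pics/m15.png",np.hstack([cv2.resize(im[0:260,150:410],(400,400)),cv2.resize(t[160:270,280:390],(400,400),interpolation=cv2.INTER_CUBIC)]))
E
```

```text
32.55 [0.5475 0.0244 0.1752]
yaw of tool y 0.0953 q6 -0.145 tilt [ 1.e-04  4.e-04 -1.e+00]
at [0.5473 0.0251 0.1748] yaw 0.0964 open 0.0697 delta tool mm [-28.9   0.7  95.8] q6 -0.14
```

View pics/m15.png

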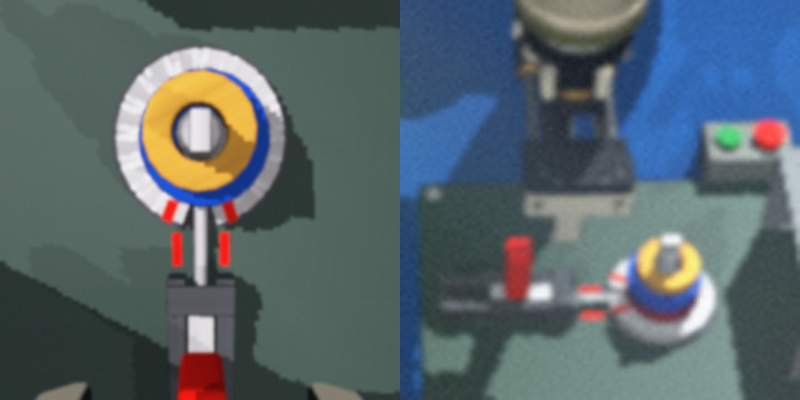

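Request:
arm_command(increments="0.25 -29 1 20 0; 0.25 -29 1 45 0; 0.25 -29 1 70 0; 0.25 -29 1 88 0; 0.25 -29 1 95 0")

```text
t: 33.15
tool_pos: [0.5493, -0.0027, 0.0773]
orientation: [-2.107, -2.325, 0.004]
force: [-0.3, -0.2, 0.1]
opening: 0.0695
gripper_force: 0.0
```

Request:
arm_command(increments="0.5 0 0 0 0; 1 0 0 0 0; 1 0 0 0 0; 1 0 0 0 0; 1 0 0 0 0", grip_force=20)

```text
t: 33.65
tool_pos: [0.5519, -0.0041, 0.081]
orientation: [2.11, 2.326, 0.001]
force: [-0.1, 0.2, -1.0]
opening: 0.0346
gripper_force: 0.0
```

Request:
arm_command(increments="1 -8 0 0 0; 1 -16 0 0 0; 1 -24 0 0 0; 1 -31 0 0 0; 1 -35 0 0 0")

```text
t: 34.15
tool_pos: [0.5549, -0.0398, 0.0803]
orientation: [2.112, 2.326, 0.0]
force: [-0.8, 2.9, 2.8]
opening: 0.0221
gripper_force: 20.0
```

Request:
arm_command(increments="1 -1 0 0 0; 1 -2 0 0 0; 1 -3 0 0 0; 1 -4 0 0 0; 1 -4 0 0 0")

```text
t: 34.65
tool_pos: [0.5552, -0.0429, 0.0803]
orientation: [2.111, 2.326, 0.0]
force: [-1.8, 2.1, 5.2]
opening: 0.0222
gripper_force: 20.0
```

Request:
arm_command(increments="1 -3 0 0 0; 1 -6 0 0 0; 1 -9 0 0 0; 1 -12 0 0 0; 1 -12 0 0 0")

```text
t: 35.15
tool_pos: [0.5562, -0.0526, 0.0803]
orientation: [-2.109, -2.325, -0.004]
force: [-3.0, 13.1, 7.2]
opening: 0.0219
gripper_force: 20.0
```

```bash
python3 - <<'E'
from h import *
st=robot.read_state(); print(R.from_euler("z",.0965).inv().apply([*(st["tool_pos"][:2]-[.5393,.1135]),0]),st["force"])
E
```

```text
[ 0.00082326 -0.16694756  0.        ] [-3.03485134 13.11443777  7.1756065 ]
```

Request:
arm_command(increments="0.6 0 0 0 0; 0.3 0 0 0 0; 0.3 0 0 -30 0; 0.3 0 0 -70 0; 0.3 0 0 -115 0")

```text
t: 35.65
tool_pos: [0.5548, -0.0551, 0.1945]
orientation: [-2.11, -2.324, 0.004]
force: [1.6, -0.6, -0.5]
opening: 0.0575
gripper_force: 0.0
```

Request:
arm_command(increments="0.3 45 -15 0 0; 0.3 80 -30 0 0; 0.3 80 -30 0 0; 0.3 80 -30 0 0")

```text
t: 36.05
tool_pos: [0.5184, 0.0221, 0.1949]
orientation: [2.109, 2.328, -0.001]
force: [-0.1, 0.1, -0.2]
opening: 0.0653
gripper_force: 0.0
```

```bash
python3 look.py w16; python3 - <<'E'
from h import *; import pickle
st,m=pickle.load(open("pics/w16.pkl","rb")); im=cv2.imread("pics/w16.png")
for c,s in blobs(im[:310],(170,120,60),(8,255,255),60)[0]: print(c,s)
A,mA=pickle.load(open("pics/w4.pkl","rb"))
w=lambda p:R.from_euler("z",.0965).inv().apply([*(p[:2]-[.5385,.1128]),0])[:2]
# w4: drawn back grip occupied bbox (265,230,33,49): near bottom edge row 278 top face
print("w4",w(pt(mA,281.3,268,.089)))
t=robot.read_camera("top"); mt=robot.camera_model("top"); cv2.imwrite("pics/top4.png",t)
for c,s in blobs(t,(170,120,60),(6,255,255),40)[0]: print("top",c,s,w(pt(mt,s[0]+s[2]/2,s[1]+s[3]/2,.075)))
E
```

```text
36.05 [0.5184 0.0221 0.1949]
yaw of tool y 0.0985 q6 -0.154 tilt [ 1.e-04 -8.e-04 -1.e+00]
[530.6, 115.7] [523, 90, 29, 53, 282]
[295.5, 135.9] [290, 129, 11, 14, 83]
[332.8, 137.1] [328, 131, 10, 13, 78]
[298.0, 158.8] [295, 148, 7, 22, 146]
[327.0, 158.8] [324, 148, 7, 22, 147]
[315.9, 285.4] [301, 260, 32, 50, 1367]
w4 [ 0.00048685 -0.15259462]
top [445.2, 88.2] [438, 77, 16, 25, 73] [ 0.219301   -0.67528667]
top [125.2, 101.6] [113, 88, 31, 33, 413] [0.2567449  0.12563438]
top [251.3, 193.9] [247, 188, 9, 13, 102] [-0.00165753 -0.15378447]
top [149.0, 268.8] [144, 264, 11, 11, 95] [-0.15300452  0.09769009]
top [33.1, 315.4] [27, 309, 13, 14, 124] [-0.22768298  0.36000613]
```

Request:
arm_command(increments="0.2 45 -11 0 0; 0.2 90 -22 0 0; 0.2 135 -33 0 0; 0.2 180 -44 0 0; 0.2 220 -55 0 0")

```text
t: 36.65
tool_pos: [0.4426, 0.2364, 0.195]
orientation: [2.113, 2.325, -0.0]
force: [1.1, -0.1, 0.5]
opening: 0.0744
gripper_force: 0.0
```

Request:
arm_command(increments="0.2 30 -8 0 0; 0.2 30 -8 0 0; 0.2 30 -8 0 0")

```text
t: 36.95
tool_pos: [0.4322, 0.2642, 0.1948]
orientation: [2.11, 2.327, -0.001]
force: [0.4, -0.8, 0.9]
opening: 0.0744
gripper_force: 0.0
```

```bash
python3 look.py w17; python3 to.py .4245 .3235 .112; python3 - <<'E'
from h import *; import pickle
st,m=pickle.load(open("pics/w17.pkl","rb")); im=cv2.imread("pics/w17.png")
for c,s in blobs(im[:],(18,130,60),(34,255,255),100)[0]:
    p=pt(m,s[0]+s[2]/2,s[1]+s[3]/2,.13); print(c,s,p,tool(st,p))
cv2.imwrite("pics/w17b.png",im)
E
```

```text
36.95 [0.4322 0.2642 0.1948]
yaw of tool y 0.0976 q6 0.35 tilt [-2.e-04 -9.e-04 -1.e+00]
at [0.4324 0.2636 0.1948] yaw 0.0964 open 0.0746 delta tool mm [60.4 -2.1 82.8] q6 0.35
[115.6, 21.0] [97, 0, 38, 43, 1252] [0.33574284 0.37330198 0.13      ] [118.  -85.3  64.7]
[544.9, 148.1] [525, 111, 35, 72, 1472] [0.57367473 0.33231599 0.13      ] [ 54.  147.5  64.7]
[250.4, 137.2] [234, 118, 35, 40, 1240] [0.40990774 0.32121492 0.13      ] [ 58.9 -16.6  64.7]
[462.4, 341.1] [440, 304, 38, 74, 1345] [0.55632212 0.20334253 0.13      ] [-72.6 117.6  64.8]
[89.1, 342.3] [82, 306, 21, 71, 471] [0.31552574 0.17914562 0.13      ] [ -73.2 -124.4   64.9]
[391.9, 404.7] [194, 359, 366, 61, 7706] [0.5091162 0.1598054 0.13     ] [-111.4   66.4   64.8]
```

View pics/w17.png

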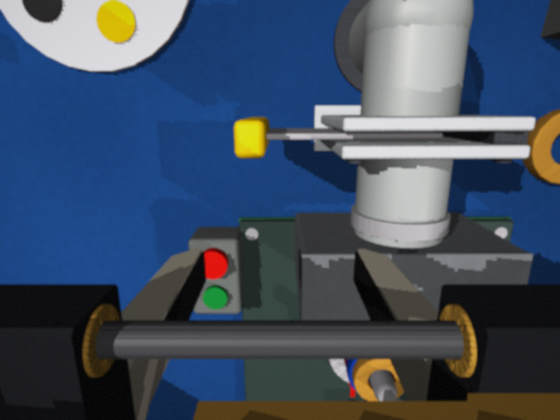

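Request:
arm_command(increments="0.5 30 -16 0 0; 0.5 58 -16 0 0; 0.5 58 -16 0 0; 0.5 58 -16 0 0; 0.5 58 -16 0 0")

```text
t: 37.5
tool_pos: [0.4109, 0.3194, 0.1949]
orientation: [2.113, 2.324, -0.001]
force: [-0.8, -0.8, -0.5]
opening: 0.047
gripper_force: 0.0
```

```bash
python3 to.py .4102 .3215 .112
```

```text
at [0.4109 0.3194 0.1949] yaw 0.0953 open 0.047 delta tool mm [ 2.2 -0.5 82.9] q6 0.47
```

Request:
arm_command(increments="0.5 1 -0.5 20 0; 0.5 1 -0.5 40 0; 0.5 1 -0.5 60 0; 0.5 1 -0.5 75 0; 0.5 1 -0.5 82 0")

```text
t: 38.0
tool_pos: [0.4217, 0.3227, 0.1267]
orientation: [2.104, 2.313, 0.034]
force: [1.1, -30.6, 97.2]
opening: 0.0464
gripper_force: 48.5
```

Request:
arm_command(increments="1 0 0 0 0; 1 0 0 0 0; 1 0 0 0 0; 1 0 0 0 0; 1 0 0 0 0")

```text
t: 38.5
tool_pos: [0.4221, 0.3226, 0.1275]
orientation: [2.104, 2.312, 0.036]
force: [3.6, -22.4, 66.6]
opening: 0.032
gripper_force: 43.1
```

Request:
arm_command(increments="1 0 -8 0 0; 1 0 -16 0 0; 1 0 -24 0 0; 1 0 -32 0 0; 1 0 -40 0 0")

```text
t: 39.0
tool_pos: [0.3823, 0.3187, 0.1274]
orientation: [2.104, 2.311, 0.036]
force: [6.2, -27.0, 71.6]
opening: 0.0318
gripper_force: 43.4
```

```bash
cat > s.py <<'E'
from h import *
st=robot.read_state(); print(R.from_euler("z",.0965).inv().apply([*(st["tool_pos"][:2]-[.5393,.1135]),0]).round(4),st["force"].round(1),st["opening"])
E
python3 s.py
```

```text
[-0.1365  0.2193  0.    ] [  6.2 -27.   71.6] 0.031803665802529
```

I've now viewed 16 pictures, two over the limit of 14, so from here I'll measure by script only. The tool is also pressing on something at about 70 N, so I'll back up first.

Request:
arm_command(increments="0.4 0 0 -10 0; 0.3 0 0 -30 0; 0.3 0 0 -55 0; 0.3 0 0 -80 0; 0.3 0 0 -80 0")

```text
t: 39.5
tool_pos: [0.3722, 0.3182, 0.1973]
orientation: [2.112, 2.324, 0.01]
force: [0.2, 0.6, -0.3]
opening: 0.0639
gripper_force: 0.0
```

Request:
arm_command(increments="0.3 -60 0 0 0; 0.3 -60 0 0 0; 0.3 -60 0 0 0")

```text
t: 39.8
tool_pos: [0.3758, 0.2564, 0.1923]
orientation: [-2.115, -2.323, 0.001]
force: [0.1, 0.5, 0.1]
opening: 0.0654
gripper_force: 0.0
```

```bash
python3 s.py; python3 look.py w18; python3 - <<'E'
from h import *; import pickle
w=lambda p:(R.from_euler("z",.0965).inv().apply([*(p[:2]-[.5385,.1128]),0])*1000)[:2].round(1)
for n in("w17","w18"):
    st,m=pickle.load(open(f"pics/{n}.pkl","rb")); im=cv2.imread(f"pics/{n}.png")
    for c,s in blobs(im[:320],(18,130,60),(34,255,255),300)[0]:
        print(n,c,s,[w(pt(m,u,v,.13)) for u,v in((s[0],s[1]),(s[0]+s[2],s[1]+s[3]))])
mt=robot.camera_model("top"); t=robot.read_camera("top"); cv2.imwrite("pics/top5.png",t)
t0=cv2.imread("pics/top0.png")
for n,i in("t0",t0),("t5",t): print(n,[(c,s) for c,s in blobs(i,(18,130,60),(34,255,255),40)[0] if c[0]<140 and 230<c[1]<290])
ms=robot.camera_model("scene"); sc=robot.read_camera("scene"); s0=cv2.imread("pics/scene0.png")
for n,i in("s0",s0),("s5",sc): print(n,[(c,s) for c,s in blobs(i,(18,130,60),(34,255,255),20)[0] if 380<c[0]<470 and c[1]<250])
print("predict top px at grip sander(-94,220)/( -154,220):",[pix(mt,R.from_euler("z",.0965).apply([x,.22,0])+[.5385,.1128,.13]) for x in(-.094,-.154)])
E
```

```text
[-0.149  0.158  0.   ] [0.1 0.5 0.1] 0.06543588985299724
39.8 [0.3758 0.2564 0.1923]
yaw of tool y 0.0936 q6 0.393 tilt [-6.e-04 -6.e-04 -1.e+00]
w17 [115.6, 21.0] [97, 0, 38, 43, 1252] [array([-185.2,  288.7]), array([-168. ,  268.6])]
w17 [544.9, 148.1] [525, 111, 35, 72, 1472] [array([ 42.6, 234.7]), array([ 70.4, 194.5])]
w17 [250.4, 137.2] [234, 118, 35, 40, 1240] [array([-117.4,  230.7]), array([-98.2, 208.7])]
w17 [453.5, 312.9] [440, 304, 30, 16, 358] [array([ 10.6, 115.7]), array([ 31.4, 104.2])]
w18 [183.2, 18.3] [165, 0, 38, 39, 1225] [array([-206.3,  286. ]), array([-188.3,  268. ])]
w18 [283.2, 134.6] [268, 115, 32, 40, 1179] [array([-155.1,  230. ]), array([-137.4,  208.3])]
w18 [432.4, 312.8] [420, 304, 28, 16, 329] [array([-60.4, 114.5]), array([-41.3, 103. ])]
t0 [([92.2, 255.5], [81, 251, 24, 10, 193])]
t5 []
s0 [([461.8, 161.4], [460, 155, 5, 14, 22]), ([436.1, 186.1], [433, 184, 7, 5, 30]), ([423.2, 195.9], [418, 187, 11, 22, 94])]
s5 [([461.8, 161.8], [460, 155, 5, 14, 20]), ([455.0, 172.7], [452, 171, 7, 4, 21]), ([420.6, 186.6], [416, 178, 11, 21, 86]), ([436.1, 186.1], [433, 184, 7, 5, 30])]
predict top px at grip sander(-94,220)/( -154,220): [array([ 84.50411743, 247.91359022]), array([ 85.36616107, 275.53780445])]
```

Request:
arm_command(increments="0.5 30 3 0 0; 0.5 60 3 0 0; 0.5 60 3 0 0; 0.5 60 3 0 0")

```text
t: 40.35
tool_pos: [0.3722, 0.3191, 0.1927]
orientation: [-2.108, -2.329, 0.002]
force: [-0.3, 0.9, -0.2]
opening: 0.0466
gripper_force: 0.0
```

Request:
arm_command(increments="0.5 0 0 15 0; 0.5 0 0 30 0; 0.5 0 0 42 0; 0.5 0 0 50 0; 0.5 0 0 50 0")

```text
t: 40.85
tool_pos: [0.3718, 0.3172, 0.141]
orientation: [-2.111, -2.325, 0.005]
force: [0.1, -0.5, 0.6]
opening: 0.0466
gripper_force: 0.0
```

```bash
python3 s.py; python3 to.py .3799 .3174 .133
```

```text
[-0.1471  0.2189  0.    ] [ 0.1 -0.5  0.6] 0.046605702619505016
at [0.3718 0.3172 0.141 ] yaw 0.0965 open 0.0466 delta tool mm [-0.5  8.1  8. ] q6 0.5
```

Request:
arm_command(increments="0.5 0 0 3 0; 0.5 0 0 6 0; 1 0 0 6 0; 1 0 0 6 0; 1 0 0 6 0")

```text
t: 41.35
tool_pos: [0.3729, 0.3184, 0.1375]
orientation: [2.111, 2.326, 0.001]
force: [0.0, 0.0, -0.7]
opening: 0.0272
gripper_force: 0.0
```

Request:
arm_command(increments="1 0 0 0 0; 1 0 0 0 0; 1 0 0 0 0")

```text
t: 41.65
tool_pos: [0.3728, 0.3183, 0.1374]
orientation: [2.111, 2.327, 0.0]
force: [-1.1, 0.4, 2.4]
opening: 0.0177
gripper_force: 20.0
```

Request:
arm_command(increments="1 0 -3 0 0; 1 0 -6 0 0; 1 0 -9 0 0; 1 0 -11 0 0; 1 0 -11 0 0")

```text
t: 42.15
tool_pos: [0.3637, 0.3173, 0.1374]
orientation: [2.109, 2.324, 0.007]
force: [13.7, 3.1, -7.5]
opening: 0.0179
gripper_force: 20.0
```

```bash
python3 s.py
```

```text
[-0.1551  0.2198  0.    ] [13.7  3.1 -7.5] 0.017895886734479657
```

Request:
arm_command(increments="1 0 -1.5 0 0; 1 0 -1.5 0 0; 1 0 -1.5 0 0")

```text
t: 42.45
tool_pos: [0.3636, 0.3173, 0.1375]
orientation: [2.109, 2.323, 0.01]
force: [21.2, 4.1, -13.8]
opening: 0.0181
gripper_force: 20.0
```

Request:
arm_command(increments="0.7 0 1 0 0; 0.45 0 1 0 0; 0.45 0 1 -15 0; 0.45 0 1 -45 0; 0.45 0 1 -75 0")

```text
t: 42.95
tool_pos: [0.3604, 0.3168, 0.2134]
orientation: [-2.11, -2.326, 0.003]
force: [0.0, 0.0, 0.8]
opening: 0.0502
gripper_force: 0.0
```

Request:
arm_command(increments="0.3 -45 20 -10 0; 0.3 -90 40 -20 0; 0.3 -135 60 -20 0; 0.3 -180 80 -20 0; 0.3 -220 95 -20 0")

```text
t: 43.45
tool_pos: [0.4779, 0.1054, 0.2337]
orientation: [2.111, 2.326, 0.002]
force: [1.0, 0.6, 0.2]
opening: 0.065
gripper_force: 0.0
```

Request:
arm_command(increments="0.3 -40 30 0 0; 0.3 -60 55 0 0; 0.3 -60 55 0 0; 0.3 -60 55 0 0")

```text
t: 43.85
tool_pos: [0.5375, 0.0528, 0.2326]
orientation: [-2.112, -2.325, 0.0]
force: [-0.4, -0.7, -0.4]
opening: 0.0652
gripper_force: 0.0
```

```bash
python3 s.py; python3 look.py w19; python3 - <<'E'
from h import *; import pickle
w=lambda p:(R.from_euler("z",.0965).inv().apply([*(p[:2]-[.5385,.1128]),0])*1000)[:2].round(1)
st,m=pickle.load(open("pics/w19.pkl","rb")); im=cv2.imread("pics/w19.png")
for n,lo,hi,z in("gold/yel",(14,100,60),(34,255,255),.064),("red",(170,120,60),(8,255,255),.024),("red89",(170,120,60),(8,255,255),.089),("blue",(105,150,60),(118,255,255),.054):
    for c,s in blobs(im[:320],lo,hi,60)[0]:
        if s[4]<5000: print(n,c,s,w(pt(m,s[0]+s[2]/2,s[1]+s[3]/2,z)))
t=robot.read_camera("top");cv2.imwrite("pics/top6.png",t); t0=cv2.imread("pics/top0.png")
for n,i in("t0",t0),("t6",t): print(n,[(c,s) for c,s in blobs(i,(170,120,60),(6,255,255),40)[0] if c[0]>200 and c[0]<300])
s0=cv2.imread("pics/scene0.png"); s1=robot.read_camera("scene"); cv2.imwrite("pics/scene6.png",s1)
for n,i in("s0",s0),("s6",s1): print(n,[(c,s) for c,s in blobs(i,(170,120,60),(6,255,255),25)[0] if 280<c[0]<330],[(c,s) for c,s in blobs(i,(18,130,60),(34,255,255),30)[0] if 380<c[0]<470 and c[1]<250])
E
```

```text
[-0.0076 -0.0603  0.    ] [-0.4 -0.7 -0.4] 0.06516702081557035
43.85 [0.5375 0.0528 0.2326]
yaw of tool y 0.0959 q6 -0.093 tilt [-8.e-04  4.e-04 -1.e+00]
gold/yel [288.3, 126.2] [260, 97, 58, 60, 2046] [0.2 0.7]
gold/yel [495.3, 274.2] [463, 254, 72, 32, 1265] [ 197.5 -129.6]
gold/yel [125.0, 313.1] [112, 305, 26, 15, 287] [-157.6 -174.6]
gold/yel [432.7, 312.7] [420, 304, 28, 16, 330] [ 141.9 -173.9]
red [105.9, 4.6] [88, 0, 34, 13, 307] [-159.5  101.1]
red [529.0, 13.8] [503, 0, 57, 35, 1544] [212.7  92.3]
red [478.1, 142.4] [473, 123, 21, 42, 140] [187.5 -17. ]
red [508.3, 144.6] [497, 133, 18, 26, 147] [209.3 -18.8]
red [299.9, 182.1] [297, 173, 7, 19, 120] [ 13.  -54.4]
red [274.5, 182.6] [272, 174, 6, 18, 107] [-12.2 -54.9]
red [288.4, 294.2] [276, 272, 26, 44, 1023] [   2.5 -176.5]
red89 [105.9, 4.6] [88, 0, 34, 13, 307] [-131.2   85. ]
red89 [529.0, 13.8] [503, 0, 57, 35, 1544] [171.7  77.8]
red89 [478.1, 142.4] [473, 123, 21, 42, 140] [151.2 -11.1]
red89 [508.3, 144.6] [497, 133, 18, 26, 147] [169.  -12.6]
red89 [299.9, 182.1] [297, 173, 7, 19, 120] [  9.1 -41.6]
red89 [274.5, 182.6] [272, 174, 6, 18, 107] [-11.3 -42. ]
red89 [288.4, 294.2] [276, 272, 26, 44, 1023] [   0.6 -140.9]
blue [302.2, 139.6] [258, 95, 66, 69, 564] [ 2.2 -1.8]
blue [498.4, 145.3] [491, 136, 16, 20, 229] [184.6 -16. ]
blue [277.7, 311.9] [201, 304, 158, 16, 2080] [  -7.2 -180.1]
t0 [([274.9, 107.0], [263, 99, 21, 18, 53]), ([250.3, 194.0], [246, 188, 9, 14, 105])]
t6 [([251.2, 193.9], [247, 188, 9, 14, 105])]
s0 [([300.3, 233.0], [297, 225, 8, 18, 124])] [([436.1, 186.1], [433, 184, 7, 5, 30]), ([423.2, 195.9], [418, 187, 11, 22, 94])]
s6 [([299.5, 232.6], [296, 225, 8, 18, 117])] [([420.1, 184.3], [415, 176, 11, 21, 83]), ([436.1, 186.1], [433, 184, 7, 5, 30])]
```

```bash
python3 -c "
from plant import robot
print(robot.close_job())"
```

```text
the job is handed in; nothing more can be done
None
```

I finished every step and handed the job in, but it probably fails: I came down too fast for the blue ring and the wrist force read 259 N (limit 120), the gripper then jammed against the dust gate (up to 97 N), probably on its blade, and I viewed 16 pictures (limit 14).

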